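# Make the board-labelling station ready for the next batch

### The arm

A 6-joint arm with a two-finger parallel gripper is mounted at the origin on the work surface. World frame = base frame: x ahead of the robot, y to its left, z up, the work surface at z = 0. Lengths are in m, angles in rad, forces in N, time in s.
With the tool pointing down it reaches from about 0.35 to 0.85 m from the base axis. Payload 8.1 kg.
Tool frame: the origin (TCP) lies between the finger pads; the fingertips stand 25 mm ahead of it and the grasp point (between the pads) lies 6 mm ahead of it; z points along the fingers, y is the line along which they close (so a half turn about z gives the same grasp; the last joint's range is limited). The gripper opens to 93 mm and grips with 3 to 60 N. Pads are 15 mm wide; open, the fingers measure 128 mm over their backs; the gripper's body (75 mm by 188 mm) begins 65 mm behind the grasp point.
Start: joints at [-1.272, 0.13, 1.488, -0, 1.523, -0.085], TCP at [0.225, -0.556, 0.244] pointing down, gripper open.
Joint ranges: [-2.96, 2.96], [-0.89, 2.26], [0.02, 2.5], [-1.34, 4.48], [0, 2.73], [-2.66, 2.66]. Speed limits (rad/s): [2.39, 2.39, 2.79, 3.14, 3.14, 3.14].

### API

Orientations are given as a rotation vector (axis times angle).
In Python, from plant import robot gives the robot as it stands.
- The arm moves only by the tool arm_command, never from a script. Its argument "increments" is text: rows parted by semicolons, each of 5 numbers parted by spaces: the closure, from 0 (fully open) to 1 (shut), then the shift along the tool's x, y, z in mm, then the turn about the tool's z in rad. A call has 1 to 5 rows; each row is the pose to reach, as a shift and turn from the pose commanded when the call began, along the tool's axes at that moment; what a row does not reach only later rows make up. A row lasts 1/10 s, in which the tool goes at most 50 mm and 8.59 degrees, less where a joint would pass 70% of its speed; a pose out of reach is approached as far as the arm can. A call with a gripper value outside its range is refused whole. The fingers move at their own pace and stop on an object; "grip_force" is the grip in N (left out, the last holds). Time passes only in rows, so rows that repeat a pose let the fingers close. It gives the time, the measured TCP pose, the force, the opening and the grip force at its end, in the units of the state.
- robot.read_state(): the state, without advancing time (a new reading comes with each control period).
- robot.read_camera(name): name is "side" or "top"; returns the picture (420x560x3 uint8, blue, green, red); there is no depth.
- robot.camera_model(name): a dict with "fx", "fy", "cx", "cy" (pixels), "D" ([k1, k2, p1, p2, k3] as OpenCV has them; the pictures are not rectified), "eye" and "rotation" of the camera in the world. Camera axes: x right, y down, z forward; pixel columns grow to the right and rows downward; lengths in m; the calibration is good to about 2 mm. A picture is of the moment at which its call begins. camera_model takes no time and is no camera call.
- robot.close_job(): hands the job in; it is judged then, once.
The state is a dict: "t": time; "q": joint angles; "dq": joint speeds; "joint_torque": joint torques, N m; "tool_pos": TCP position; "orientation": TCP orientation; "force": force on the tool from outside, world axes, zero at the start; "wrist_torque": the same for the moment, N m; "opening": finger opening in m; "gripper_force": force on a finger pad.
Only numpy, scipy, OpenCV 4.12 (cv2) and the standard library are available. Lean on these libraries where they do the work, as an engineer would, in place of code of your own. Each camera call takes 0.05 s, during which the arm holds its last target. There are 200 camera calls.

### The job

Get the labelling station ready: take every used-up cardboard core off the spindles and drop it in the empty blue scrap bin, slide each new label roll down over a spindle of its own until it sits on the stand, and tap the stack of LED boards fully home against both blue fences so that all their edges are flush. When all of that is done press the green button all the way in; leave the other things on the bench where they are.

Things in the scene. Friction and masses are not known exactly. Their poses are not given: they have to be found in the camera images.
- seat0 (a point): foot of spindle 0 on the fixed grey roll stand: the point on the spindle's axis at the top face of the stand's base plate (10 mm above the table). The plate is 100 x 320 mm and carries three steel spindles in a row, 110 mm apart, along the point's y; seat1 is the middle one. Each spindle is 20 mm in diameter, stands 60 mm above the plate and tapers to 8 mm over its top 12 mm
- seat1 (a point): foot of spindle 1 on the fixed grey roll stand: the point on the spindle's axis at the top face of the stand's base plate (10 mm above the table). The plate is 100 x 320 mm and carries three steel spindles in a row, 110 mm apart, along the point's y; seat1 is the middle one. Each spindle is 20 mm in diameter, stands 60 mm above the plate and tapers to 8 mm over its top 12 mm
- seat2 (a point): foot of spindle 2 on the fixed grey roll stand: the point on the spindle's axis at the top face of the stand's base plate (10 mm above the table). The plate is 100 x 320 mm and carries three steel spindles in a row, 110 mm apart, along the point's y; seat1 is the middle one. Each spindle is 20 mm in diameter, stands 60 mm above the plate and tapers to 8 mm over its top 12 mm
- roll0: new label roll, white paper with an orange band round its side, 60 mm in diameter, 45 mm high, with a cardboard-lined through hole 25 mm wide; about 110 g. Starts upright on the table between robot and stand. Origin: centre of its lower end face, z along its axis (up at the start). Two or three of the three rolls are present
- roll1: new label roll, white paper with a green band round its side, 60 mm in diameter, 45 mm high, with a cardboard-lined through hole 25 mm wide; about 110 g. Starts upright on the table between robot and stand. Origin: centre of its lower end face, z along its axis (up at the start). Two or three of the three rolls are present
- roll2: new label roll, white paper with a blue band round its side, 60 mm in diameter, 45 mm high, with a cardboard-lined through hole 25 mm wide; about 110 g. Starts upright on the table between robot and stand. Origin: centre of its lower end face, z along its axis (up at the start). Two or three of the three rolls are present
- core0: used-up brown cardboard core, a tube 33 mm outside, 25 mm inside, 45 mm high, about 20 g, standing at the start over spindle 0 of the stand. Origin: centre of its lower end, z along its axis. Two or three of the three cores are present
- core1: used-up brown cardboard core, a tube 33 mm outside, 25 mm inside, 45 mm high, about 20 g, standing at the start over spindle 1 of the stand. Origin: centre of its lower end, z along its axis. Two or three of the three cores are present
- core2: used-up brown cardboard core, a tube 33 mm outside, 25 mm inside, 45 mm high, about 20 g, standing at the start over spindle 2 of the stand. Origin: centre of its lower end, z along its axis. Two or three of the three cores are present
- bin: empty open-topped blue plastic scrap bin, 150 x 150 x 60 mm high, walls and floor 4 mm, fixed to the table. Origin: centre of its underside. It may stand to the left or the right of the robot
- nest: fixed squaring nest, left or right of the robot: a dark bed 12 mm high, two blue fences 34 mm high on its +x and +y sides (inner faces at x = 50 and y = 35 mm). Its -x and -y sides are open; the bed ends there at x = -42 and y = -27 mm, so boards fully home overhang it by 8 mm. Origin: table height, under the centre of a board that is fully home; board and nest axes then agree
- board0: LED board, a rigid white-faced aluminium plate 100 (x) x 70 (y) x 4 mm, about 75 g; number 0 from the bottom of the loose stack of four that lies askew on the nest's bed, up to 18 mm short of the fences, and slides easily. Origin: centre of its underside
- board1: LED board, a rigid white-faced aluminium plate 100 (x) x 70 (y) x 4 mm, about 75 g; number 1 from the bottom of the loose stack of four that lies askew on the nest's bed, up to 18 mm short of the fences, and slides easily. Origin: centre of its underside
- board2: LED board, a rigid white-faced aluminium plate 100 (x) x 70 (y) x 4 mm, about 75 g; number 2 from the bottom of the loose stack of four that lies askew on the nest's bed, up to 18 mm short of the fences, and slides easily. Origin: centre of its underside
- board3: LED board, a rigid white-faced aluminium plate 100 (x) x 70 (y) x 4 mm, about 75 g with yellow LEDs on top; number 3 from the bottom of the loose stack of four that lies askew on the nest's bed, up to 18 mm short of the fences, and slides easily. Origin: centre of its underside
- ready (a joint): travel of the green push button in metres: 0 out, 0.006 all the way in; it springs back; all the way in takes about 5 N
- ready_top (a point): centre of the green button's top face (32 mm wide, 62 mm above the table), in the middle of the top of a fixed grey control box 85 x 85 x 40 mm high; pressed straight down. The box may stand to the left or the right of the stand
- jar: glass jar with red lid, 66 mm wide, 85 mm high; bystander. Origin: centre of its underside
- driver: yellow-handled screwdriver lying on the bench; bystander
- carton: small open cardboard carton 110 x 80 x 55 mm; bystander. Origin: centre of its underside
- bowl: steel bowl 140 mm wide, 70 mm high; bystander. Origin: centre of its underside
- marker: black marker pen 130 mm long; bystander
Things that resemble listed ones, but are neither listed nor needed, are in the scene too. Leave any red look-alike of the board3 alone.

How it is judged:
By the outcome, as a careful person would: the job done as asked, in the order asked, and still so for the second after the job is handed in, with the robot touching nothing.
Of roll0, roll1, roll2 only 2 to 3 are there at a start; the rules pass over those that are not, and their reading is None.
Of core0, core1, core2 only 2 to 3 are there at a start; the rules pass over those that are not, and their reading is None.
At some moment in a run one of roll0, roll1, roll2 may be knocked a few centimetres aside while the robot is not near it.
It also fails if it takes over 192 s, if anything falls off the work surface, if the arm or the gripper's body presses on something with over 40 N, if the wrist force passes 120 N, or if a joint passes its speed limit or range.

## Working session

There is one attempt and no reset: what is moved stays moved. The work goes in short steps, Python scripts to look and compute and a tool call to move; the robot and the scene stay as the last step left them, time stands still between calls to the robot, and variables do not carry over. Pictures are saved under pics/ and viewed, at most 14 in all, crops included, and the job is handed in when it is done.

Besides the shell and the picture viewer there is one more tool, called after "Call:" by a JSON object that holds its "method" and its "body". arm_command: Moves the arm, as the interface text tells. Its arguments: {"type":"object","properties":{"increments":{"type":"string"},"grip_force":{"type":"number"}},"required":["increments"]}

```bash
ls; mkdir -p pics; python3 - <<'E'
from plant import robot
import cv2,numpy as np
s=robot.read_state();print(s)
for n in("top","side"):
    cv2.imwrite(f"pics/{n}0.png",robot.read_camera(n));print(robot.camera_model(n))
E
```

```text
pics
{'t': 0.0, 'q': array([-1.27238143e+00,  1.31181605e-01,  1.48927172e+00,  2.75432286e-06,
        1.52298577e+00, -8.54247698e-02]), 'dq': array([-5.03946593e-04, -2.52463317e-05, -6.75610027e-04, -5.48822674e-04,
       -6.89722505e-05, -1.80439514e-04]), 'joint_torque': array([-2.17400026e-03, -5.59861529e+01, -4.91752052e+01,  7.66516454e-02,
        3.57450102e-02, -1.57617023e-04]), 'tool_pos': array([ 0.22454459, -0.55583847,  0.24257935]), 'orientation': array([-3.08211001e+00, -5.98888942e-01,  3.03817525e-04]), 'force': array([ 0.57309558, -0.88640112, -1.03823094]), 'wrist_torque': array([ 0.03176051, -0.03754441,  0.05275315]), 'gripper_force': 0.0, 'opening': 0.09319501516788647}
{'fx': 440.2701016108999, 'fy': 440.2701016108999, 'cx': 271.5520478287046, 'cy': 203.41702879240847, 'D': array([-0.12769742,  0.        ,  0.        ,  0.        ,  0.        ]), 'eye': array([ 0.47551813, -0.07760608,  1.13040897]), 'rotation': array([-2.22197454,  2.15703647, -0.11227774])}
{'fx': 385.6221359661323, 'fy': 385.6221359661323, 'cx': 280.56701493193526, 'cy': 212.8671172811847, 'D': array([0.00843313, 0.        , 0.        , 0.        , 0.        ]), 'eye': array([0.40484502, 0.58844887, 0.69476764]), 'rotation': array([-0.28917355,  2.78918136, -1.22097335])}
```

View pics/top0.png

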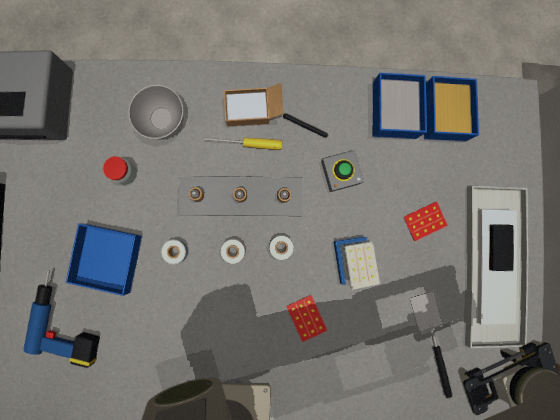

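View pics/side0.png

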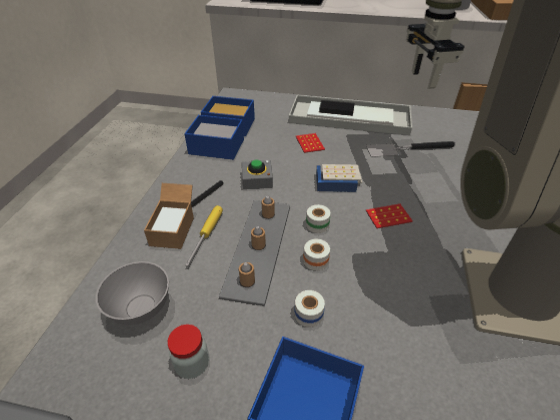

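The top view shows the stand spindles with brown cores at (196,194), (240,194) and (285,194). The white rolls are at (174,251), (232,250) and (281,247).

Candidates that could be confused:
- **Bin:** the empty blue one at (104,258), against two filled blue boxes at (400,105) and (452,108). I choose (104,258).
- **Boards:** the white stack on the blue-fenced nest at (357,263), against red look-alikes at (425,220) and (307,317). I choose (357,263).
- **Button:** green at (344,170), the only one.

```bash
cat > h.py <<'E'
from plant import robot
import cv2,numpy as np
from scipy.spatial.transform import Rotation as R
def ray(n,uv):
    m=robot.camera_model(n);K=np.array([[m['fx'],0,m['cx']],[0,m['fy'],m['cy']],[0,0,1.]])
    p=cv2.undistortPoints(np.array(uv,float).reshape(-1,1,2),K,m['D']).reshape(-1,2)
    d=np.c_[p,np.ones(len(p))]@R.from_rotvec(m['rotation']).as_matrix().T
    return m['eye'],d
def plane(n,uv,z):
    e,d=ray(n,uv);return e+d*((z-e[2])/d[:,2])[:,None]
def proj(n,P):
    m=robot.camera_model(n);K=np.array([[m['fx'],0,m['cx']],[0,m['fy'],m['cy']],[0,0,1.]])
    r=R.from_rotvec(m['rotation']).inv();t=-r.apply(m['eye'])
    return cv2.projectPoints(np.array(P,float).reshape(-1,1,3),r.as_rotvec(),t,K,m['D'])[0].reshape(-1,2)
def blobs(im,lo,hi,amin=20):
    m=cv2.inRange(cv2.cvtColor(im,cv2.COLOR_BGR2HSV),np.array(lo),np.array(hi))
    c,_=cv2.findContours(m,cv2.RETR_EXTERNAL,cv2.CHAIN_APPROX_NONE)
    return [k for k in c if cv2.contourArea(k)>amin]
def cen(c):
    m=cv2.moments(c);return m['m10']/m['m00'],m['m01']/m['m00']
def tool(P,yaw=None):
    "shift in tool axes (mm) from present TCP to P (grasp frame = TCP)"
    s=robot.read_state();T=R.from_rotvec(s['orientation'])
    return T.inv().apply(np.array(P)-s['tool_pos'])*1000
E
python3 - <<'E'
from h import *
t=cv2.imread('pics/top0.png');s=cv2.imread('pics/side0.png')
a=cv2.resize(t[180:300,160:390],None,fx=3,fy=3,interpolation=cv2.INTER_CUBIC)
cv2.imwrite('pics/c1.png',a)
for nm,im,k in(('top',t,0),('side',s,1)):
  for lab,lo,hi in(('brown',(5,70,40),(20,255,200)),('blue',(100,150,40),(125,255,255)),('green',(50,120,60),(85,255,255)),('white',(0,0,190),(40,60,255))):
    for c in blobs(im,lo,hi,30):
      r=cv2.minAreaRect(c);print(nm,lab,np.round(cen(c),1),cv2.contourArea(c),np.round(r[0]),np.round(r[1]))
st=robot.read_state();print(R.from_rotvec(st['orientation']).as_matrix().round(3))
E
```

```text
top brown [172.7 251.5] 103.0 [173. 252.] [11. 12.]
top brown [232.3 251. ] 108.0 [232. 251.] [12. 12.]
top brown [281.  247.3] 112.0 [281. 247.] [12. 12.]
top brown [284.  194.8] 137.5 [284. 195.] [14. 12.]
top brown [239.6 194.3] 138.5 [240. 194.] [13. 13.]
top brown [196.  193.9] 150.5 [196. 194.] [15. 13.]
top brown [252.5 105.1] 1942.0 [253. 105.] [39. 59.]
top blue [ 43.7 334.3] 1258.5 [ 51. 330.] [48. 51.]
top blue [342.6 255.3] 222.5 [353. 260.] [43. 32.]
top blue [103.3 259.1] 3816.0 [103. 259.] [65. 62.]
top blue [424.6 106.9] 6312.5 [426. 106.] [107.  64.]
top green [344.2 168.7] 115.0 [344. 169.] [12. 12.]
top white [362.6 263. ] 855.0 [362. 265.] [42. 27.]
side brown [309.5 302. ] 147.0 [310. 302.] [12. 15.]
side brown [246.7 276.7] 214.5 [246. 274.] [24. 15.]
side brown [315.1 261.9] 77.0 [315. 261.] [26. 10.]
side brown [316.7 247.8] 92.5 [316. 248.] [ 9. 13.]
side brown [257.9 240. ] 188.5 [258. 238.] [13. 22.]
side brown [318.3 212.2] 71.5 [318. 212.] [ 8. 12.]
side brown [267.6 209.4] 155.0 [268. 208.] [19. 11.]
side brown [170.5 216.7] 2280.5 [172. 216.] [42. 71.]

[... 164 characters left out ...]
blue [306.9 385.3] 6579.0 [308. 393.] [98. 89.]
side blue [220.  127.4] 3018.5 [219. 126.] [66. 60.]
side green [256.1 163.7] 57.0 [256. 164.] [ 7. 10.]
side white [308.9 302.7] 213.5 [310. 302.] [28. 25.]
side white [316.5 247.9] 331.5 [316. 248.] [18. 25.]
side white [317.8 212. ] 238.0 [318. 212.] [14. 22.]
side white [339.4 171.1] 359.0 [342. 172.] [13. 37.]
side white [381.6 110.4] 96.5 [380. 114.] [29. 12.]
side white [473.1  15.8] 120.5 [475.  14.] [29. 12.]
side white [306.1   8.6] 73.0 [305.   9.] [53.  4.]
side white [389.4   8. ] 372.5 [389.   8.] [15. 57.]
side white [247.    3.9] 109.5 [246.   3.] [59.  6.]
[[ 0.927  0.374 -0.   ]
 [ 0.374 -0.927  0.002]
 [ 0.    -0.002 -1.   ]]
```

View pics/c1.png

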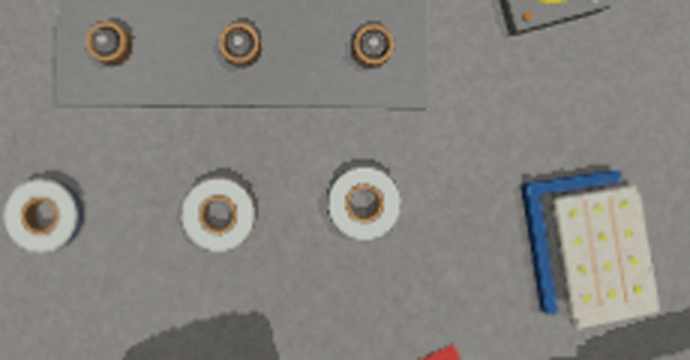

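The crop confirms three cored spindles, three rolls, and the white LED stack short of the blue fences at the image top (+x) and left (+y). Next I measure.

```bash
python3 - <<'E'
from h import *
np.set_printoptions(precision=4,suppress=True)
t=cv2.imread('pics/top0.png');s=cv2.imread('pics/side0.png')
# rolls: top white annulus outer
hs=cv2.cvtColor(t,cv2.COLOR_BGR2HSV)
for lo in(130,150,170):
  m=cv2.inRange(hs,np.array((0,0,lo)),np.array((60,60,255)))
  for (u,v) in((173,251),(232,250),(281,247)):
    w=np.zeros_like(m);w[v-17:v+18,u-17:u+18]=m[v-17:v+18,u-17:u+18]
    c=max(cv2.findContours(w,0,1)[0],key=cv2.contourArea);e=cv2.fitEllipse(c)
    print(lo,e[0],e[1],plane('top',[e[0]],.045)[0][:2])
hs2=cv2.cvtColor(s,cv2.COLOR_BGR2HSV);m=cv2.inRange(hs2,np.array((0,0,150)),np.array((60,70,255)))
for (u,v) in((309,300),(316.7,247.8),(318,212)):
    print('side roll hole',plane('side',[(u,v)],.045)[0][:2])
print('top roll hole',plane('top',[(172.7,251.5),(232.3,251),(281,247.3)],.045)[:,:2])
print('core tops z55',plane('top',[(196,193.9),(239.6,194.3),(284,194.8)],.055)[:,:2])
print('platecorn',plane('top',[(178.3,214.7),(301.3,216),(178.6,177.5),(301,178)],.01)[:,:2])
g=cv2.cvtColor(t,cv2.COLOR_BGR2GRAY)
for (u,v) in((196,194),(240,194),(284,195)):
    p=cv2.resize(g[v-10:v+11,u-10:u+11],None,fx=8,fy=8,interpolation=cv2.INTER_CUBIC)
for c in blobs(t,(100,150,40),(125,255,255),200):
    b=cv2.boxPoints(cv2.minAreaRect(c));print('blue',plane('top',b,.06)[:,:2].tolist())
for c in blobs(t,(50,120,60),(85,255,255),60): print('btn',plane('top',[cen(c)],.062))
for c in blobs(s,(50,120,60),(85,255,255),40): print('btn',cen(c),plane('side',[cen(c)],.062))
A=cv2.resize(t[225:300,325:390],None,fx=8,fy=8,interpolation=cv2.INTER_CUBIC)
B=cv2.resize(s[150:205,300:375],None,fx=8,fy=8,interpolation=cv2.INTER_CUBIC)
cv2.imwrite('pics/n1.png',A);cv2.imwrite('pics/n2.png',B)
C=cv2.resize(t[170:222,172:308],None,fx=5.8,fy=5.8,interpolation=cv2.INTER_CUBIC)
D=cv2.resize(s[190:305,215:300],None,fx=5,fy=5,interpolation=cv2.INTER_CUBIC)
cv2.imwrite('pics/n3.png',C);cv2.imwrite('pics/n4.png',D)
E
```

```text
130 (173.0, 251.0) (40.245487213134766, 40.245487213134766) [0.4397 0.1399]
130 (232.03839111328125, 250.05746459960938) (40.151466369628906, 40.41007995605469) [ 0.4468 -0.0055]
130 (281.02410888671875, 246.98231506347656) (40.15633010864258, 40.26742172241211) [ 0.4578 -0.1255]
150 (172.63906860351562, 251.5363006591797) (23.26085662841797, 23.394987106323242) [0.4384 0.1407]
150 (232.25697326660156, 251.33090209960938) (23.268875122070312, 23.288345336914062) [ 0.4437 -0.0061]
150 (281.0937805175781, 247.4093780517578) (22.99488067626953, 23.201988220214844) [ 0.4568 -0.1257]
170 (172.8092803955078, 251.55625915527344) (22.414466857910156, 22.77576446533203) [0.4383 0.1403]
170 (232.13479614257812, 251.28765869140625) (22.580751419067383, 23.137235641479492) [ 0.4438 -0.0058]
170 (281.0226135253906, 247.35560607910156) (22.42585563659668, 22.75341796875) [ 0.4569 -0.1255]
side roll hole [0.4415 0.1389]
side roll hole [ 0.4457 -0.0031]
side roll hole [ 0.459  -0.1225]
top roll hole [[ 0.4385  0.1406]
 [ 0.4445 -0.0062]
 [ 0.457  -0.1255]]
core tops z55 [[ 0.5815  0.0872]
 [ 0.5837 
[... 237 characters left out ...]
122723408483], [0.1648729175775419, 0.38316989207467045]]
blue [[0.4751152139974166, -0.25232568440976305], [0.4894659938965507, -0.329995851016634], [0.38665535571034865, -0.34882876183659695], [0.37293383331824015, -0.2713129279772094]]
blue [[0.3517691657558824, 0.4034401517603299], [0.5014240876257466, 0.37837110033786714], [0.4745365247296752, 0.21654326762768414], [0.32708833160872575, 0.24168884937145532]]
blue [[0.7400558541053652, -0.3426386033312854], [0.9086235716461286, -0.35031546850065676], [0.9158934402970196, -0.6411377564929022], [0.7418737627196501, -0.6261520662237756]]
btn [[ 0.6546 -0.2757  0.062 ]]
btn (256.07894736842104, 163.73684210526315) [[ 0.6548 -0.2671  0.062 ]]
```

View pics/n1.png

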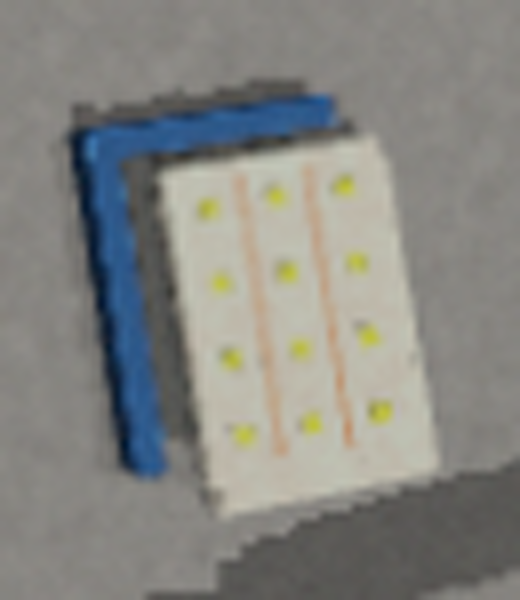

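View pics/n2.png

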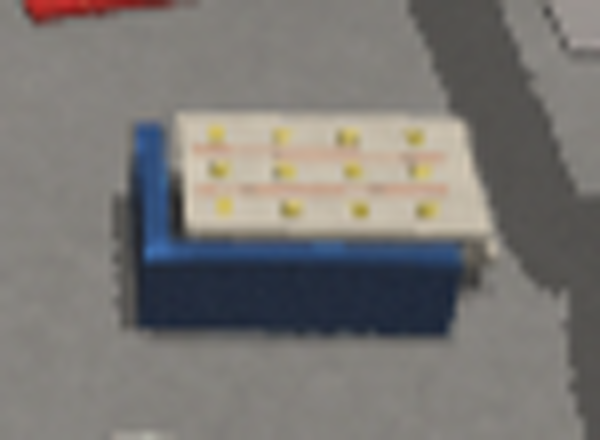

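View pics/n3.png

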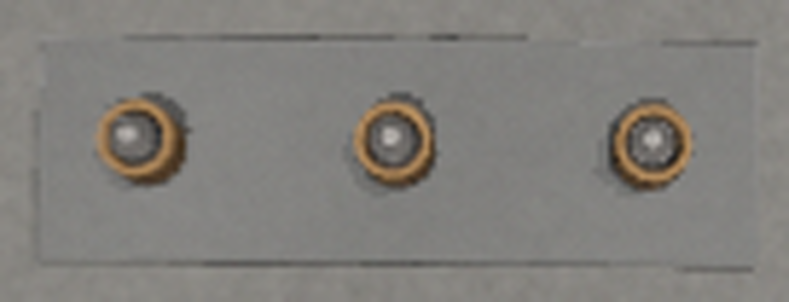

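View pics/n4.png

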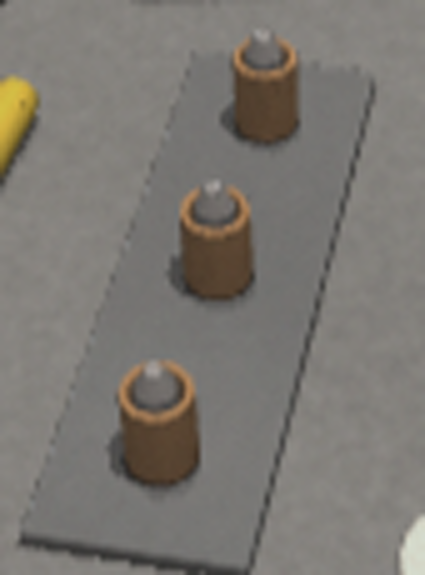

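Close crops of the nest and stand: the board top-face corners in n1 are about (162,170), (380,135), (438,465) and (222,515). The fence's inner corner is near (122,158). The spindle tips are visible inside all three cores in both views.

```bash
python3 - <<'E'
from h import *
np.set_printoptions(precision=4,suppress=True)
def f(p,s,o): return (np.array(p,float)+.5)/s-.5+np.array(o)
tt=f([(131,133),(391,137),(653,140)],5.8,(172,170)); ts=f([(153,369),(213,187),(263,37)],5,(215,190))
print('tips top',plane('top',tt,.07)[:,:2],'side',plane('side',ts,.07)[:,:2])
rt=f([(134,138),(395,142),(652,144)],5.8,(172,170)); rs=f([(156,390),(215,211),(265,57)],5,(215,190))
print('rings top',plane('top',rt,.055)[:,:2],'side',plane('side',rs,.055)[:,:2])
print('plate',plane('top',f([(40,40),(757,42),(755,269),(38,264)],5.8,(172,170)),.01)[:,:2])
print('plate side',plane('side',f([(20,540),(247,572),(375,88),(195,58)],5,(215,190)),.01)[:,:2])
b=plane('top',f([(162,170),(380,135),(438,465),(222,515)],8,(325,225)),.028)[:,:2]
bs=plane('side',f([(185,237),(178,113),(465,118),(495,240)],8,(300,150)),.028)[:,:2]
fo=plane('top',f([(75,130),(335,97),(145,475),(122,158),(335,118),(165,470)],8,(325,225)),.034)[:,:2]
fs=plane('side',f([(150,258),(135,125),(463,260),(172,243),(165,125)],8,(300,150)),.034)[:,:2]
print('board',b,bs);print('fence',fo,fs)
E
```

```text
tips top [[ 0.5832  0.0895]
 [ 0.5848 -0.0192]
 [ 0.587  -0.1285]] side [[ 0.5844  0.0938]
 [ 0.5867 -0.016 ]
 [ 0.5887 -0.1242]]
rings top [[ 0.5827  0.0905]
 [ 0.5843 -0.0201]
 [ 0.5868 -0.1289]] side [[ 0.5844  0.0928]
 [ 0.5863 -0.0153]
 [ 0.5886 -0.1263]]
plate [[ 0.6295  0.1414]
 [ 0.6384 -0.1764]
 [ 0.5376 -0.1779]
 [ 0.5302  0.1376]]
plate side [[ 0.6314  0.1478]
 [ 0.5337  0.1436]
 [ 0.5384 -0.1641]
 [ 0.6384 -0.168 ]]
board [[ 0.4646 -0.2867]
 [ 0.4773 -0.3562]
 [ 0.3739 -0.3767]
 [ 0.3571 -0.308 ]] [[ 0.466  -0.2794]
 [ 0.478  -0.3531]
 [ 0.3741 -0.3715]
 [ 0.3593 -0.2999]]
fence [[ 0.4765 -0.2579]
 [ 0.4889 -0.3401]
 [ 0.3697 -0.2822]
 [ 0.4681 -0.2729]
 [ 0.4823 -0.3402]
 [ 0.3714 -0.2885]] [[ 0.4758 -0.2573]
 [ 0.4918 -0.334 ]
 [ 0.3699 -0.2783]
 [ 0.4695 -0.2673]
 [ 0.4811 -0.3362]]
```

Call:
{"method": "arm_command", "body": {"increments": "0 44 -23 0 -0.14; 0 88 -46 0 -0.28; 0 132 -69 0 -0.42; 0 176 -92 0 -0.56; 0 220 -115 0 -0.70", "grip_force": 10}}

```text
t: 0.6
tool_pos: [0.3863, -0.3655, 0.2432]
orientation: [-2.687, -1.627, 0.0]
force: [0.4, -0.8, 0.0]
opening: 0.0928
gripper_force: 0.0
```

Call:
{"method": "arm_command", "body": {"increments": "0 45 10 0 -0.10; 0 90 20 0 -0.20; 0 135 30 0 -0.30; 0 180 40 0 -0.40; 0 225 50 0 -0.487"}}

```text
t: 1.1
tool_pos: [0.5358, -0.1901, 0.2433]
orientation: [-2.217, -2.226, 0.0]
force: [1.1, -1.0, 0.1]
opening: 0.0933
gripper_force: 0.0
```

```bash
cat > go.py <<'E'
import sys
from h import *
s=robot.read_state();M=R.from_rotvec(s['orientation']).as_matrix()
print('t',round(s['t'],2),'tcp',s['tool_pos'].round(4),'yaw',round(np.arctan2(M[1,0],M[0,0]),4),'tilt',M[2].round(3),'q6',s['q'][5].round(2),'op',round(s['opening'],4),'F',s['force'].round(1))
for a in sys.argv[1:]:
    print(a,tool([float(v) for v in a.split(',')]).round(1))
E
python3 go.py .5877,-.128,.12
```

```text
t 1.1 tcp [ 0.5358 -0.1901  0.2433] yaw 1.5749 tilt [ 0. -0. -1.] q6 -0.44 op 0.0933 F [ 1.1 -1.   0.1]
.5877,-.128,.12 [ 61.9  52.2 123.3]
```

Call:
{"method": "arm_command", "body": {"increments": "0.3 31 26 40 0; 0.3 62 52 80 0; 0.3 62 52 125 0; 0.3 62 52 165 0; 0.3 62 52 195 0"}}

```text
t: 1.6
tool_pos: [0.5848, -0.1283, 0.044]
orientation: [-2.217, -2.22, 0.004]
force: [-0.1, -0.2, -0.4]
opening: 0.065
gripper_force: 0.0
```

Call:
{"method": "arm_command", "body": {"increments": "1 0 0 0 0; 1 0 0 0 0; 1 0 0 0 0; 1 0 0 0 0; 1 0 0 0 0", "grip_force": 10}}

```text
t: 2.1
tool_pos: [0.5887, -0.1305, 0.0511]
orientation: [2.219, 2.219, 0.003]
force: [-0.3, -1.5, 6.2]
opening: 0.0316
gripper_force: 10.0
```

```bash
python3 go.py
```

```text
t 2.1 tcp [ 0.5887 -0.1305  0.0511] yaw 1.5706 tilt [-0.001  0.004 -1.   ] q6 -0.3 op 0.0316 F [-0.3 -1.5  6.2]
```

Call:
{"method": "arm_command", "body": {"increments": "1 0 0 -40 0; 1 0 0 -85 0; 1 10 -4 -100 0; 1 50 -18 -100 0; 1 96 -34 -100 0"}}

```text
t: 2.6
tool_pos: [0.5537, -0.034, 0.1504]
orientation: [2.222, 2.216, 0.003]
force: [-0.6, 0.5, -0.7]
opening: 0.0313
gripper_force: 9.9
```

Call:
{"method": "arm_command", "body": {"increments": "1 47 -16 0 0; 1 94 -33 0 0; 1 141 -50 0 0; 1 188 -66 0 0; 1 235 -83 0 0"}}

```text
t: 3.1
tool_pos: [0.4691, 0.203, 0.1493]
orientation: [2.221, 2.221, 0.002]
force: [0.4, -0.4, 0.5]
opening: 0.0318
gripper_force: 9.9
```

Call:
{"method": "arm_command", "body": {"increments": "1 47 -17 0 0; 1 94 -34 0 0; 1 145 -51 0 0; 1 145 -51 0 0; 1 145 -51 0 0"}}

```text
t: 3.6
tool_pos: [0.4182, 0.3473, 0.1488]
orientation: [2.218, 2.225, 0.0]
force: [0.2, -0.5, -0.5]
opening: 0.0319
gripper_force: 9.9
```

```bash
python3 go.py .42,.348,.06; python3 -c "
from h import *
a=robot.read_camera('top');b=robot.read_camera('side')
cv2.imwrite('pics/b1.png',np.vstack([cv2.resize(a[150:310,50:320],(540,320)),cv2.resize(b[170:420,180:480],(540,280))]))"
```

```text
t 3.6 tcp [0.4182 0.3473 0.1488] yaw 1.574 tilt [-0.  0. -1.] q6 0.6 op 0.0319 F [ 0.2 -0.5 -0.5]
.42,.348,.06 [ 0.7  1.8 88.8]
```

View pics/b1.png

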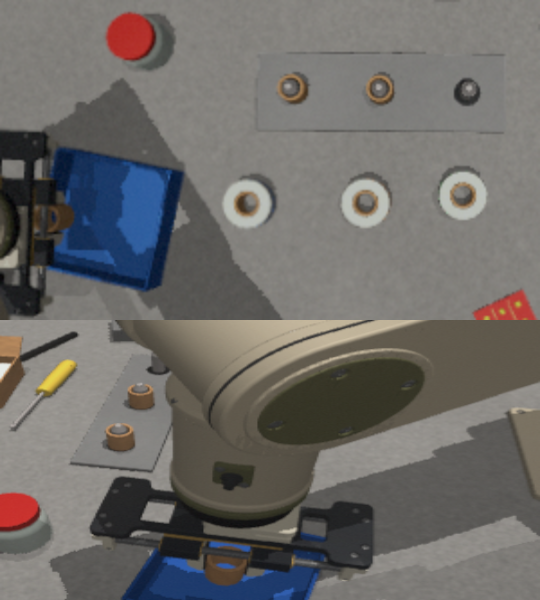

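The first core is held above the bin and spindle 2 is bare, at (465,92) in the crop. I lower and release it.

Call:
{"method": "arm_command", "body": {"increments": "1 0 0 30 0; 1 0 0 60 0; 1 0 0 84 0; 1 0 0 84 0; 0.4 0 0 84 0"}}

```text
t: 4.2
tool_pos: [0.4196, 0.3449, 0.0649]
orientation: [-2.224, -2.219, 0.001]
force: [-0.7, -0.4, -0.6]
opening: 0.0362
gripper_force: 0.0
```

Call:
{"method": "arm_command", "body": {"increments": "0.4 0 0 0 0; 0.4 0 0 0 0; 0.4 0 0 -40 0; 0.4 0 0 -85 0; 0.4 -20 0 -90 0"}}

```text
t: 4.7
tool_pos: [0.4226, 0.3296, 0.1629]
orientation: [2.218, 2.222, 0.02]
force: [0.7, -1.0, 1.0]
opening: 0.056
gripper_force: 0.0
```

```bash
python3 go.py .5857,-.0177,.15 .5839,.0925,.15
```

```text
t 4.7 tcp [0.4226 0.3296 0.1629] yaw 1.5725 tilt [ 0.007  0.01  -1.   ] q6 0.56 op 0.056 F [ 0.7 -1.   1. ]
.5857,-.0177,.15 [-347.7  162.4   12.1]
.5839,.0925,.15 [-237.5  160.7   12.8]
```

Call:
{"method": "arm_command", "body": {"increments": "0.3 -39 27 0 0; 0.3 -78 55 0 0; 0.3 -117 82 0 0; 0.3 -156 109 0 0; 0.3 -196 136 0 0"}}

```text
t: 5.2
tool_pos: [0.5566, 0.1286, 0.1563]
orientation: [2.22, 2.221, 0.003]
force: [0.3, 1.2, 0.8]
opening: 0.0651
gripper_force: 0.0
```

Call:
{"method": "arm_command", "body": {"increments": "0.3 -39 27 0 0; 0.3 -39 27 0 0; 0.3 -39 27 0 0"}}

```text
t: 5.5
tool_pos: [0.5829, 0.0901, 0.1556]
orientation: [2.224, 2.218, 0.002]
force: [0.2, -0.5, 0.6]
opening: 0.0653
gripper_force: 0.0
```

```bash
python3 go.py .584,.0925,.047
```

```text
t 5.5 tcp [0.5829 0.0901 0.1556] yaw 1.5683 tilt [ 0.     0.001 -1.   ] q6 0.07 op 0.0653 F [ 0.2 -0.5  0.6]
.584,.0925,.047 [  2.3   1.  108.6]
```

Call:
{"method": "arm_command", "body": {"increments": "0.3 2 1 40 0; 0.3 2 1 80 0; 0.3 2 1 108 0; 0.3 2 1 108 0; 1 2 1 108 0"}}

```text
t: 6.0
tool_pos: [0.5827, 0.0943, 0.0473]
orientation: [-2.219, -2.223, 0.0]
force: [0.8, -0.6, 0.4]
opening: 0.0607
gripper_force: 0.0
```

Call:
{"method": "arm_command", "body": {"increments": "1 0 0 0 0; 1 0 0 0 0; 1 0 0 0 0; 1 0 0 -45 0; 1 0 0 -90 0"}}

```text
t: 6.5
tool_pos: [0.5823, 0.0928, 0.1369]
orientation: [-2.221, -2.22, 0.003]
force: [1.3, -1.2, 0.4]
opening: 0.0339
gripper_force: 9.8
```

Call:
{"method": "arm_command", "body": {"increments": "1 0 0 -15 0; 1 38 -30 -15 0; 1 76 -60 -15 0; 1 114 -89 -15 0; 1 152 -119 -15 0"}}

```text
t: 7.0
tool_pos: [0.463, 0.2461, 0.1519]
orientation: [2.222, 2.22, 0.001]
force: [0.2, 1.4, -0.9]
opening: 0.0341
gripper_force: 9.8
```

Call:
{"method": "arm_command", "body": {"increments": "1 38 -30 0 0; 1 66 -51 0 0; 1 66 -51 0 0; 1 66 -51 40 0; 1 66 -51 84 0"}}

```text
t: 7.5
tool_pos: [0.4156, 0.3121, 0.0694]
orientation: [2.219, 2.221, 0.01]
force: [1.9, -2.3, 4.9]
opening: 0.0315
gripper_force: 10.0
```

```bash
python3 go.py .414,.31,.065
```

```text
t 7.5 tcp [0.4156 0.3121 0.0694] yaw 1.5716 tilt [ 0.003  0.006 -1.   ] q6 0.55 op 0.0315 F [ 1.9 -2.3  4.9]
.414,.31,.065 [-2.1 -1.6  4.4]
```

Call:
{"method": "arm_command", "body": {"increments": "0.4 0 0 0 0; 0.4 0 0 0 0; 0.4 0 0 0 0; 0.4 0 0 -40 0; 0.4 0 0 -80 0"}}

```text
t: 8.0
tool_pos: [0.4133, 0.3109, 0.1501]
orientation: [2.222, 2.221, 0.001]
force: [0.5, 0.9, -0.2]
opening: 0.0556
gripper_force: 0.0
```

Call:
{"method": "arm_command", "body": {"increments": "0.3 -10 5 -10 0; 0.3 -54 28 -10 0; 0.3 -98 51 -10 0; 0.3 -142 74 -10 0; 0.3 -186 97 -10 0"}}

```text
t: 8.5
tool_pos: [0.5119, 0.1231, 0.1601]
orientation: [2.219, 2.22, 0.005]
force: [0.5, 0.6, -0.1]
opening: 0.0655
gripper_force: 0.0
```

Call:
{"method": "arm_command", "body": {"increments": "0.3 -44 23 0 0; 0.3 -88 46 0 0; 0.3 -143 74 0 0; 0.3 -143 74 0 0; 0.3 -143 74 0 0"}}

```text
t: 9.0
tool_pos: [0.5853, -0.0203, 0.1592]
orientation: [2.224, 2.216, 0.002]
force: [0.1, 0.6, -1.1]
opening: 0.0651
gripper_force: 0.0
```

```bash
python3 go.py .586,-.0177,.047
```

```text
t 9.0 tcp [ 0.5853 -0.0203  0.1592] yaw 1.5672 tilt [-0.     0.002 -1.   ] q6 -0.12 op 0.0651 F [ 0.1  0.6 -1.1]
.586,-.0177,.047 [  2.6   0.4 112.2]
```

Call:
{"method": "arm_command", "body": {"increments": "0.3 2 0 40 0; 0.3 2 0 80 0; 0.3 2 0 112 0; 0.3 2 0 112 0; 1 2 0 112 0"}}

```text
t: 9.5
tool_pos: [0.5838, -0.0146, 0.0465]
orientation: [-2.22, -2.223, 0.0]
force: [0.3, -0.4, 0.7]
opening: 0.0606
gripper_force: 0.0
```

Call:
{"method": "arm_command", "body": {"increments": "1 0 0 0 0; 1 0 0 0 0; 1 0 0 0 0; 1 0 0 -45 0; 1 0 0 -90 0"}}

```text
t: 10.0
tool_pos: [0.5835, -0.0159, 0.1361]
orientation: [-2.221, -2.22, 0.001]
force: [1.6, -0.1, -0.3]
opening: 0.0325
gripper_force: 9.9
```

Call:
{"method": "arm_command", "body": {"increments": "1 0 0 -15 0; 1 42 -25 -15 0; 1 84 -51 -15 0; 1 126 -76 -15 0; 1 168 -102 -15 0"}}

```text
t: 10.5
tool_pos: [0.481, 0.1533, 0.1509]
orientation: [2.222, 2.22, 0.001]
force: [1.0, 1.1, -0.8]
opening: 0.0323
gripper_force: 9.9
```

Call:
{"method": "arm_command", "body": {"increments": "1 42 -25 0 0; 1 84 -51 0 0; 1 126 -76 0 0; 1 126 -76 0 0; 1 126 -76 40 0"}}

```text
t: 11.0
tool_pos: [0.4095, 0.2815, 0.1161]
orientation: [2.215, 2.223, 0.017]
force: [1.9, 0.5, 0.0]
opening: 0.0322
gripper_force: 9.9
```

```bash
python3 go.py .408,.276,.067
```

```text
t 11.0 tcp [0.4095 0.2815 0.1161] yaw 1.5745 tilt [ 0.005  0.01  -1.   ] q6 0.5 op 0.0322 F [1.9 0.5 0. ]
.408,.276,.067 [-5.8 -2.  49. ]
```

Call:
{"method": "arm_command", "body": {"increments": "1 -2 0 30 0; 1 -2 0 45 0; 0.4 -2 0 45 0; 0.4 -2 0 45 0; 0.4 -2 0 45 0"}}

```text
t: 11.5
tool_pos: [0.4068, 0.2761, 0.0666]
orientation: [2.222, 2.221, 0.002]
force: [0.2, 0.9, -0.4]
opening: 0.0509
gripper_force: 0.0
```

Call:
{"method": "arm_command", "body": {"increments": "0.4 0 0 -40 0; 0 0 0 -85 0; 0 0 0 -110 0; 0 0 0 -110 0"}}

```text
t: 11.9
tool_pos: [0.4091, 0.2776, 0.1818]
orientation: [2.219, 2.219, 0.015]
force: [-0.4, 0.5, 0.6]
opening: 0.0753
gripper_force: 0.0
```

```bash
cat > rolls.py <<'E'
from h import *
t=robot.read_camera('top')
def find(t):
    m=cv2.inRange(cv2.cvtColor(t,cv2.COLOR_BGR2HSV),np.array((0,0,160)),np.array((60,60,255)))
    o=[]
    for c in cv2.findContours(m,0,1)[0]:
        if len(c)<8 or cv2.contourArea(c)<200: continue
        e=cv2.fitEllipse(c)
        if 20<min(e[1]) and max(e[1])<27: o.append((e[0],plane('top',[e[0]],.045)[0][:2].round(4),np.round(e[1],1)))
    return o
if __name__=='__main__':
    for o in find(t): print(o)
    cv2.imwrite('pics/cur.png',t)
E
python3 go.py .4395,.1397,.035; python3 rolls.py;  python3 -c "
from h import *
a=cv2.imread('pics/cur.png')
cv2.imwrite('pics/b2.png',cv2.resize(a[150:310,50:320],None,fx=2.5,fy=2.5))"
```

```text
t 11.9 tcp [0.4091 0.2776 0.1818] yaw 1.5708 tilt [ 0.005  0.009 -1.   ] q6 0.49 op 0.0753 F [-0.4  0.5  0.6]
.4395,.1397,.035 [-138.6   29.2  146.4]
((232.12342834472656, 251.30096435546875), array([ 0.4437, -0.0058]), array([22.6, 23.2]))
((281.1237487792969, 247.30770874023438), array([ 0.457 , -0.1258]), array([22.6, 23. ]))
```

View pics/b2.png

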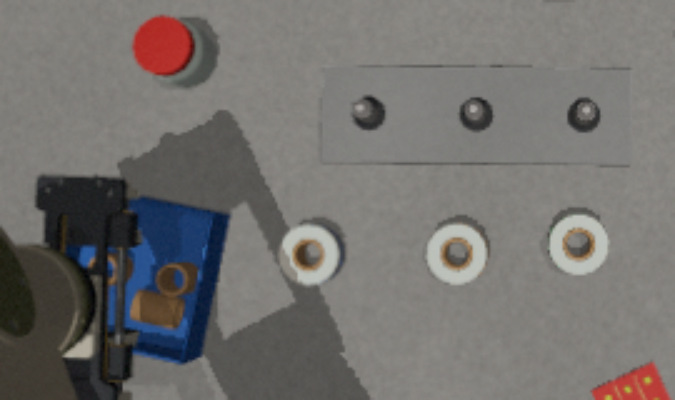

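All three cores lie in the bin (crop: (110,268), (177,278), (158,308)) and the spindles are bare. Now I grip the blue roll and use it to check the camera's x bias.

Call:
{"method": "arm_command", "body": {"increments": "0 -45 10 0 0; 0 -90 21 20 0; 0 -136 31 50 0; 0 -136 31 95 0; 0 -136 31 141 0"}}

```text
t: 12.45
tool_pos: [0.4372, 0.1383, 0.0329]
orientation: [2.224, 2.218, 0.001]
force: [0.1, 0.1, -0.1]
opening: 0.093
gripper_force: 0.0
```

Call:
{"method": "arm_command", "body": {"increments": "0 0 0 0 0; 0 0 0 0 0", "grip_force": 15}}

```text
t: 12.65
tool_pos: [0.4357, 0.1398, 0.034]
orientation: [-2.22, -2.22, 0.005]
force: [-0.5, 0.6, 0.7]
opening: 0.0934
gripper_force: 0.0
```

```bash
python3 go.py .4395,.1397,.034
```

```text
t 12.65 tcp [0.4357 0.1398 0.034 ] yaw 1.5707 tilt [-0.001 -0.004 -1.   ] q6 0.2 op 0.0934 F [-0.5  0.6  0.7]
.4395,.1397,.034 [-0.1  3.8  0. ]
```

Call:
{"method": "arm_command", "body": {"increments": "1 0 0 0 0; 1 0 0 0 0; 1 0 0 0 0; 1 0 0 0 0; 1 0 0 0 0"}}

```text
t: 13.15
tool_pos: [0.4377, 0.1404, 0.0355]
orientation: [2.221, 2.221, 0.002]
force: [-0.7, -0.6, 4.5]
opening: 0.0604
gripper_force: 15.0
```

Call:
{"method": "arm_command", "body": {"increments": "1 0 0 -30 0; 1 0 0 -70 0; 1 0 0 -100 0; 1 0 0 -100 0; 1 0 0 -100 0"}}

```text
t: 13.65
tool_pos: [0.4375, 0.1402, 0.135]
orientation: [2.221, 2.221, 0.002]
force: [0.2, -0.5, -1.1]
opening: 0.0605
gripper_force: 15.0
```

```bash
python3 go.py .584,.0897,.134; sleep 0; python3 go.py
```

```text
t 13.65 tcp [0.4375 0.1402 0.135 ] yaw 1.5709 tilt [ 0.     0.001 -1.   ] q6 0.2 op 0.0605 F [ 0.2 -0.5 -1.1]
.584,.0897,.134 [-50.6 146.5   1.2]
t 13.65 tcp [0.4375 0.1402 0.135 ] yaw 1.5709 tilt [ 0.     0.001 -1.   ] q6 0.2 op 0.0605 F [ 0.2 -0.5 -1.1]
```

Call:
{"method": "arm_command", "body": {"increments": "1 -13 37 0 0; 1 -25 73 0 0; 1 -38 110 0 0; 1 -50 146 0 0; 1 -50 146 0 0"}}

```text
t: 14.15
tool_pos: [0.5846, 0.0881, 0.1309]
orientation: [-2.222, -2.218, 0.005]
force: [-1.6, 0.1, -1.7]
opening: 0.0609
gripper_force: 15.0
```

Call:
{"method": "arm_command", "body": {"increments": "1 0 0 10 0; 1 0 0 20 0; 1 0 0 20 0; 1 0 0 20 0"}}

```text
t: 14.55
tool_pos: [0.5818, 0.0905, 0.1138]
orientation: [-2.22, -2.221, 0.002]
force: [0.8, 0.2, -1.8]
opening: 0.0602
gripper_force: 15.0
```

```bash
python3 go.py; python3 -c "
from h import *
b=robot.read_camera('side');a=robot.read_camera('top')
cv2.imwrite('pics/b3.png',cv2.resize(b[190:310,190:310],(600,600),interpolation=cv2.INTER_CUBIC))
cv2.imwrite('pics/s3.png',b);cv2.imwrite('pics/t3.png',a)
print(proj('side',[[.584,.0915,.07],[.584,.0897,.07]]))"
```

```text
t 14.55 tcp [0.5818 0.0905 0.1138] yaw 1.5715 tilt [-0.    -0.002 -1.   ] q6 0.07 op 0.0602 F [ 0.8  0.2 -1.8]
[[245.70388026 262.59096925]
 [245.93587106 261.94180799]]
```

View pics/b3.png

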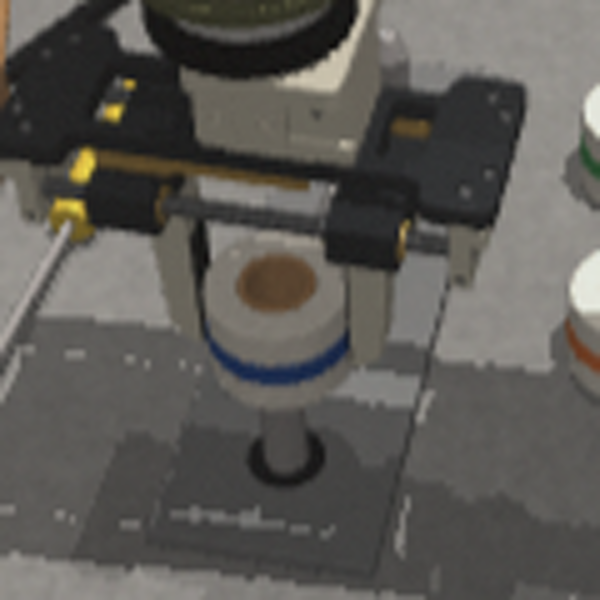

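```bash
python3 - <<'E'
from h import *
for x in(.582,.584,.586,.588): print(x,proj('side',[[x,.091,.01],[x,.091,.04],[x,.091,.09],[x,.091,.1245]]).round(2).tolist())
b=cv2.imread('pics/s3.png');g=cv2.cvtColor(b,cv2.COLOR_BGR2GRAY).astype(int)
for v in(274,275,276,277,278): print(v,g[v,236:260])
for v in(256,258,260): print(v,g[v,228:264])
m=blobs(b,(100,120,40),(125,255,255),20)
for c in m:
  x,y,w,h=cv2.boundingRect(c)
  if 225<x<260: print('band',x,y,w,h,cen(c))
m=blobs(b[230:262,225:265],(5,70,40),(20,255,200),20)
for c in m: print('hole',np.array(cen(c))+[225,230],cv2.boundingRect(c))
E
```

```text
0.582 [[248.32, 280.22], [247.53, 271.6], [246.11, 256.28], [245.06, 244.92]]
0.584 [[247.44, 280.06], [246.63, 271.45], [245.17, 256.13], [244.09, 244.77]]
0.586 [[246.57, 279.91], [245.73, 271.3], [244.24, 255.97], [243.13, 244.61]]
0.588 [[245.69, 279.77], [244.83, 271.15], [243.3, 255.82], [242.17, 244.46]]
274 [84 83 84 82 84 83 68 73 73 74 74 71 72 69 64 75 85 84 84 83 83 83 81 83]
275 [84 84 84 84 84 83 70 72 71 75 74 74 72 70 65 63 74 77 74 75 83 84 85 84]
276 [76 75 75 74 84 84 70 69 75 75 73 73 71 70 65 47 50 61 66 68 73 75 82 85]
277 [67 66 68 68 74 60 56 70 73 74 74 73 72 70 67 41 31 40 66 68 69 68 74 83]
278 [67 69 69 68 57 33 44 71 74 74 73 74 72 70 67 44 25 26 54 67 69 68 68 75]
256 [100 100  56  48  98 102 104 107 113 118 121 121 122 121 118 119 121 122
 122 122 121 119 121 115 110 105 100  99 100  98  88  41  98 101  99 100]
258 [ 93  95  86  69  53  83 103 105 106 107 107 108 110 109 110 113 113 112
 112 108 108 108 106 105 105 102 100 100  91  65  41  34  97 101 100 100]
260 [ 94  91  92  90  61  43  55  78  96 106 108 107 108 109 108 110 108 107
 108 107 109 107 108 107 106  93  84  56  40  40  42  61  80 100 100 101]
band 248 337 116 83 (307.14125926520563, 383.66152899306945)
band 232 258 28 9 (246.52320675105483, 263.3586497890295)
hole [244.78812416 246.19298246] (12, 11, 16, 11)
```

The blue roll hangs over spindle 0, and the spindle axis is about 2 mm further out in x than the roll axis. I shift by 2 mm and lower.

Call:
{"method": "arm_command", "body": {"increments": "1 0 2 5 0; 1 0 2 15 0; 1 0 2 25 0; 1 0 2 25 0; 1 0 2 25 0"}}

```text
t: 15.15
tool_pos: [0.5845, 0.0901, 0.0887]
orientation: [-2.221, -2.221, 0.002]
force: [0.5, 0.9, -1.1]
opening: 0.0605
gripper_force: 15.0
```

Call:
{"method": "arm_command", "body": {"increments": "1 0 0 10 0; 1 0 0 20 0; 1 0 0 20 0; 1 0 0 20 0"}}

```text
t: 15.55
tool_pos: [0.5846, 0.0901, 0.0689]
orientation: [-2.221, -2.221, 0.002]
force: [0.2, 0.2, -0.8]
opening: 0.06
gripper_force: 15.0
```

Call:
{"method": "arm_command", "body": {"increments": "1 0 0 10 0; 1 0 0 20 0; 1 0 0 24 0; 1 0 0 24 0; 1 0 0 24 0"}}

```text
t: 16.05
tool_pos: [0.5849, 0.0901, 0.0452]
orientation: [-2.221, -2.221, 0.001]
force: [0.2, -0.6, -1.5]
opening: 0.0608
gripper_force: 15.0
```

Call:
{"method": "arm_command", "body": {"increments": "0 0 0 0 0; 0 0 0 0 0; 0 0 0 0 0; 0 0 0 0 0; 0 0 0 0 0"}}

```text
t: 16.55
tool_pos: [0.5852, 0.0901, 0.0457]
orientation: [2.221, 2.221, 0.0]
force: [0.1, -0.5, 0.1]
opening: 0.0916
gripper_force: 0.0
```

Call:
{"method": "arm_command", "body": {"increments": "0 0 0 -40 0; 0 0 0 -90 0; 0 0 0 -130 0; 0 40 0 -150 0; 0 80 0 -150 0"}}

```text
t: 17.05
tool_pos: [0.5879, 0.1706, 0.2014]
orientation: [2.221, 2.215, 0.011]
force: [0.1, 0.8, 0.2]
opening: 0.0927
gripper_force: 0.0
```

```bash
sed -i 's/(0,0,160)/(0,0,150)/' rolls.py; python3 rolls.py; python3 go.py .444,-.0055,.034
```

```text
((232.20504760742188, 251.32225036621094), array([ 0.4437, -0.006 ]), array([23.3, 23.4]))
((281.0479431152344, 247.44158935546875), array([ 0.4567, -0.1256]), array([22.9, 23.3]))
t 17.1 tcp [0.586  0.1769 0.199 ] yaw 1.5722 tilt [ 0.005  0.005 -1.   ] q6 0.21 op 0.0928 F [-2.4  3.2  0. ]
.444,-.0055,.034 [-183.  -143.1  163.4]
```

Call:
{"method": "arm_command", "body": {"increments": "0 -35 -28 0 0; 0 -70 -56 0 0; 0 -106 -84 0 0; 0 -141 -112 20 0; 0 -176 -140 50 0"}}

```text
t: 17.6
tool_pos: [0.4471, -0.0047, 0.1487]
orientation: [2.219, 2.22, 0.003]
force: [0.8, -0.6, 0.1]
opening: 0.093
gripper_force: 0.0
```

Call:
{"method": "arm_command", "body": {"increments": "0 0 0 0 0; 0 0 0 30 0; 0 0 0 55 0; 0 0 0 55 0; 0 0 0 55 0"}}

```text
t: 18.1
tool_pos: [0.4472, -0.0031, 0.0933]
orientation: [-2.221, -2.221, 0.001]
force: [0.6, -0.4, -0.0]
opening: 0.0929
gripper_force: 0.0
```

```bash
python3 go.py .4455,-.006,.034
```

```text
t 18.1 tcp [ 0.4472 -0.0031  0.0933] yaw 1.5711 tilt [ 0.    -0.001 -1.   ] q6 -0.12 op 0.0929 F [ 0.6 -0.4 -0. ]
.4455,-.006,.034 [-2.9 -1.7 59.3]
```

Call:
{"method": "arm_command", "body": {"increments": "0 -3 -2 30 0; 0 -3 -2 59 0; 0 -3 -2 59 0; 0 -3 -2 59 0; 1 -3 -2 59 0"}}

```text
t: 18.6
tool_pos: [0.447, -0.0064, 0.0362]
orientation: [2.219, 2.22, 0.003]
force: [-1.4, 0.2, 0.5]
opening: 0.0888
gripper_force: 0.0
```

Call:
{"method": "arm_command", "body": {"increments": "1 0 0 0 0; 1 0 0 0 0; 1 0 0 0 0; 1 0 0 0 0"}}

```text
t: 19.0
tool_pos: [0.4454, -0.0064, 0.0342]
orientation: [2.221, 2.221, 0.001]
force: [-2.2, -0.1, 3.7]
opening: 0.0599
gripper_force: 15.0
```

Call:
{"method": "arm_command", "body": {"increments": "1 0 0 -30 0; 1 0 0 -70 0; 1 0 0 -90 0; 1 0 0 -90 0; 1 0 0 -90 0"}}

```text
t: 19.5
tool_pos: [0.4451, -0.0063, 0.1234]
orientation: [2.221, 2.221, 0.0]
force: [0.7, -0.3, -0.5]
opening: 0.06
gripper_force: 15.0
```

```bash
python3 go.py .586,-.0197,.124
```

```text
t 19.5 tcp [ 0.4451 -0.0063  0.1234] yaw 1.5708 tilt [-0.  0. -1.] q6 -0.13 op 0.06 F [ 0.7 -0.3 -0.5]
.586,-.0197,.124 [-13.4 140.9  -0.6]
```

Call:
{"method": "arm_command", "body": {"increments": "1 -4 40 0 0; 1 -8 80 0 0; 1 -11 120 0 0; 1 -13 141 0 0; 1 -13 141 0 0"}}

```text
t: 20.0
tool_pos: [0.5867, -0.0195, 0.1208]
orientation: [-2.22, -2.219, 0.003]
force: [-0.8, 0.2, -0.4]
opening: 0.0604
gripper_force: 15.0
```

Call:
{"method": "arm_command", "body": {"increments": "1 0 0 0 0; 1 0 0 12 0; 1 0 0 25 0; 1 0 0 25 0; 1 0 0 25 0"}}

```text
t: 20.5
tool_pos: [0.585, -0.0192, 0.0978]
orientation: [-2.22, -2.22, 0.002]
force: [-0.1, -0.7, -0.4]
opening: 0.0601
gripper_force: 15.0
```

```bash
python3 - <<'E'
from h import *
b=robot.read_camera('side');s=robot.read_state();print(s['tool_pos'].round(4))
g=cv2.cvtColor(b,cv2.COLOR_BGR2GRAY).astype(int)
for z in(.02,.03): print(z,proj('side',[[.586,-.0197,z],[.588,-.0197,z]]).round(1).tolist())
p=proj('side',[[.586,-.0197,.025]])[0].astype(int)
for v in range(p[1]-2,p[1]+5): print(v,p[0]-12,g[v,p[0]-12:p[0]+13])
x=proj('side',[[.586,-.0197,.12],[.586,-.0197,.085]]).round(1);print(x)
v=int(x[1][1])
for w in(v-3,v,v+3): print(w,int(x[1][0])-20,g[w,int(x[1][0])-20:int(x[1][0])+21])
E
```

```text
[ 0.5857 -0.0193  0.0986]
0.02 [[258.8, 240.8], [257.9, 240.7]]
0.03 [[258.6, 237.9], [257.8, 237.8]]
237 246 [ 79  78  78  79  80  86  90  99  98 103 104 104 107 106 103 104  94  87
  86  80  78  77  78  78  78]
238 246 [79 78 77 77 77 77 77 84 78 84 85 87 87 86 83 82 77 76 77 77 77 78 78 78
 76]
239 246 [68 69 69 76 77 76 77 77 68 69 70 74 73 70 69 65 63 69 68 78 76 79 76 78
 78]
240 246 [64 63 64 69 70 70 77 69 67 69 70 72 72 71 70 67 56 56 62 67 69 76 77 79
 78]
241 246 [64 64 65 63 64 64 69 50 58 68 73 73 73 72 70 65 48 38 52 63 64 68 70 69
 76]
242 246 [65 63 64 64 65 64 48 30 48 70 72 74 72 71 70 67 44 26 36 60 62 62 63 62
 77]
243 246 [65 65 64 63 64 58 30 27 43 70 72 72 72 73 70 66 44 31 27 50 62 63 63 63
 67]
[[257.  209.9]
 [257.7 221.2]]
218 237 [120  99  99  98  98  97  59  61 112 117 117 116 115 114  95  78  72  71
  68  68  68  67  72  72  74  83 105 116 116 115 115 118 111  65  94  97
  97  95  98  98  80]
221 237 [140 114  99  99  96  96  75  44  93 102 111 118 117 119 116 116 115 119
 119 115 116 117 116 115 115 116 115 116 117 115 105  93  92  72  96  96
  98  97  98  98  80]
224 237 [106 133 125 110  98  98  96  39  75  96  99 101 103 103 108 115 113 111
 114 115 116 110 109 110 108 108 105 102 100  97  98  94  82  56  96  98
  98  97  97  94  87]
```

Call:
{"method": "arm_command", "body": {"increments": "1 0 1 12 0; 1 0 1 25 0; 1 0 1 25 0; 1 0 1 25 0; 1 0 1 25 0"}}

```text
t: 21.05
tool_pos: [0.5873, -0.0193, 0.074]
orientation: [2.221, 2.221, 0.0]
force: [0.2, 0.3, -0.5]
opening: 0.0601
gripper_force: 15.0
```

Call:
{"method": "arm_command", "body": {"increments": "1 0 0 10 0; 1 0 0 20 0; 1 0 0 28 0; 1 0 0 28 0; 1 0 0 28 0"}}

```text
t: 21.55
tool_pos: [0.5867, -0.0193, 0.0453]
orientation: [-2.221, -2.221, 0.001]
force: [-0.3, -0.8, 0.1]
opening: 0.0602
gripper_force: 15.0
```

Call:
{"method": "arm_command", "body": {"increments": "0 0 0 0 0; 0 0 0 0 0; 0 0 0 0 0; 0 0 0 0 0; 0 0 0 0 0"}}

```text
t: 22.05
tool_pos: [0.5872, -0.0194, 0.046]
orientation: [2.221, 2.221, 0.0]
force: [0.3, -0.1, 0.4]
opening: 0.0917
gripper_force: 0.0
```

Call:
{"method": "arm_command", "body": {"increments": "0 0 0 -40 0; 0 0 0 -90 0; 0 0 0 -130 0; 0 20 0 -130 0; 0 20 0 -130 0"}}

```text
t: 22.55
tool_pos: [0.5883, 0.002, 0.1781]
orientation: [2.219, 2.221, 0.005]
force: [-0.5, 0.3, -0.7]
opening: 0.0929
gripper_force: 0.0
```

```bash
python3 rolls.py; python3 go.py .4585,-.1257,.034
```

```text
((281.0937805175781, 247.4093780517578), array([ 0.4568, -0.1257]), array([23. , 23.2]))
t 22.6 tcp [0.5873 0.0012 0.1763] yaw 1.5722 tilt [-0.     0.001 -1.   ] q6 -0.09 op 0.0932 F [ 0.4 -0.1  0. ]
.4585,-.1257,.034 [-126.8 -129.1  142.2]
```

Green has not moved. I go for it.

Call:
{"method": "arm_command", "body": {"increments": "0 -32 -32 0 0; 0 -64 -64 0 0; 0 -95 -97 0 0; 0 -127 -129 40 0; 0 -127 -129 80 0"}}

```text
t: 23.1
tool_pos: [0.4573, -0.1296, 0.0965]
orientation: [2.221, 2.216, 0.001]
force: [1.2, -0.7, -0.6]
opening: 0.0929
gripper_force: 0.0
```

Call:
{"method": "arm_command", "body": {"increments": "0 0 0 0 0; 0 0 0 0 0; 0 0 0 0 0"}}

```text
t: 23.4
tool_pos: [0.4597, -0.1264, 0.0977]
orientation: [2.219, 2.221, 0.001]
force: [-1.2, -0.1, 1.0]
opening: 0.0927
gripper_force: 0.0
```

```bash
python3 go.py .4585,-.1257,.034
```

```text
t 23.4 tcp [ 0.4597 -0.1264  0.0977] yaw 1.5714 tilt [-0.001  0.002 -1.   ] q6 -0.38 op 0.0927 F [-1.2 -0.1  1. ]
.4585,-.1257,.034 [ 0.8 -1.3 63.7]
```

Call:
{"method": "arm_command", "body": {"increments": "0 0 -1 30 0; 0 0 -1 63 0; 0 0 -1 63 0; 0 0 -1 63 0; 1 0 -1 63 0"}}

```text
t: 23.9
tool_pos: [0.4592, -0.1268, 0.0354]
orientation: [2.218, 2.22, 0.002]
force: [-0.2, -0.1, 0.9]
opening: 0.0887
gripper_force: 0.0
```

Call:
{"method": "arm_command", "body": {"increments": "1 0 0 0 0; 1 0 0 0 0; 1 0 0 0 0; 1 0 0 0 0"}}

```text
t: 24.3
tool_pos: [0.4575, -0.1265, 0.0334]
orientation: [2.221, 2.221, 0.001]
force: [-0.2, 0.3, 4.6]
opening: 0.06
gripper_force: 15.0
```

Call:
{"method": "arm_command", "body": {"increments": "1 0 0 -30 0; 1 0 0 -70 0; 1 0 0 -90 0; 1 0 0 -90 0; 1 0 0 -90 0"}}

```text
t: 24.8
tool_pos: [0.457, -0.1263, 0.1224]
orientation: [2.221, 2.221, 0.0]
force: [-0.5, 1.0, -1.0]
opening: 0.0601
gripper_force: 15.0
```

```bash
python3 go.py .5885,-.1295,.124
```

```text
t 24.8 tcp [ 0.457  -0.1263  0.1224] yaw 1.5708 tilt [-0.  0. -1.] q6 -0.38 op 0.0601 F [-0.5  1.  -1. ]
.5885,-.1295,.124 [ -3.2 131.5  -1.6]
```

Call:
{"method": "arm_command", "body": {"increments": "1 -1 40 0 0; 1 -2 80 0 0; 1 -3 115 0 0; 1 -3 132 0 0; 1 -3 132 0 0"}}

```text
t: 25.3
tool_pos: [0.5893, -0.1288, 0.1198]
orientation: [-2.218, -2.22, 0.002]
force: [-1.1, 0.2, -1.2]
opening: 0.0602
gripper_force: 15.0
```

Call:
{"method": "arm_command", "body": {"increments": "1 0 0 0 0; 1 0 0 12 0; 1 0 0 24 0; 1 0 0 24 0; 1 0 0 24 0"}}

```text
t: 25.8
tool_pos: [0.5881, -0.1292, 0.0979]
orientation: [-2.221, -2.22, 0.001]
force: [0.1, -0.5, -1.2]
opening: 0.0602
gripper_force: 15.0
```

```bash
python3 - <<'E'
from h import *
b=robot.read_camera('side');s=robot.read_state();print(s['tool_pos'].round(4))
g=cv2.cvtColor(b,cv2.COLOR_BGR2GRAY).astype(int)
X=[.5885,-.129]
p=proj('side',[X+[.018]])[0];print(p)
for v in range(int(p[1])-2,int(p[1])+4): print(v,int(p[0])-10,g[v,int(p[0])-10:int(p[0])+11])
x=proj('side',[X+[.12],X+[.095]]).round(1);print(x)
v=int(x[1][1])
for w in(v-1,v+1,v+3): print(w,int(x[1][0])-18,g[w,int(x[1][0])-18:int(x[1][0])+19])
E
```

```text
[ 0.5887 -0.1293  0.0987]
[268.19780205 211.0869779 ]
209 258 [69 76 78 76 78 76 68 69 70 71 71 70 67 64 68 77 77 76 77 77 77]
210 258 [62 67 67 67 69 70 65 68 71 71 72 69 68 57 56 68 68 76 79 76 78]
211 258 [62 63 64 62 58 44 57 68 70 71 69 70 68 52 39 50 63 68 69 78 77]
212 258 [64 63 63 63 45 26 47 68 71 71 70 70 67 53 29 33 51 63 63 68 76]
213 258 [64 64 63 58 31 25 44 68 70 71 70 69 65 59 29 24 44 63 64 63 68]
214 258 [64 61 63 54 32 27 44 68 70 71 70 69 67 56 30 29 38 61 63 63 63]
[[267.3 180. ]
 [267.5 188. ]]
187 249 [ 90  94  95  95  95  60  55 107 113 113 112 113 103  85  70  66  70  69
  70  69  70  71  73  82 102 113 113 113 112 109  64  93  95  96  96  96
  88]
189 249 [101  97  96  95  95  70  49  90 104 114 112 112 112 113 112 106 102 104
 104 104 105 108 113 111 114 112 113 111 100  89  75  93  95  96  97  96
  84]
191 249 [118  97  95  95  95  75  46  90  95  94 102 105 111 115 115 116 114 114
 113 116 116 115 113 113 107 104  97  94  93  89  75  95  94  95  96  97
  80]
```

Call:
{"method": "arm_command", "body": {"increments": "1 0 0 12 0; 1 0 0 25 0; 1 0 0 25 0; 1 0 0 25 0; 1 0 0 25 0"}}

```text
t: 26.35
tool_pos: [0.5893, -0.1293, 0.0739]
orientation: [2.221, 2.221, 0.0]
force: [0.6, -0.9, -0.9]
opening: 0.06
gripper_force: 15.0
```

Call:
{"method": "arm_command", "body": {"increments": "1 0 0 10 0; 1 0 0 20 0; 1 0 0 28 0; 1 0 0 28 0; 1 0 0 28 0"}}

```text
t: 26.85
tool_pos: [0.5887, -0.1292, 0.0453]
orientation: [-2.221, -2.221, 0.001]
force: [-0.3, 1.2, -1.5]
opening: 0.0601
gripper_force: 15.0
```

Call:
{"method": "arm_command", "body": {"increments": "0 0 0 0 0; 0 0 0 0 0; 0 0 0 0 0; 0 0 0 0 0; 0 0 0 0 0"}}

```text
t: 27.35
tool_pos: [0.5892, -0.1293, 0.046]
orientation: [2.221, 2.221, 0.0]
force: [-0.0, 0.5, -0.4]
opening: 0.0918
gripper_force: 0.0
```

Call:
{"method": "arm_command", "body": {"increments": "0 0 0 -40 0; 0 0 0 -90 0; 0 0 0 -130 0; 0 0 -40 -150 0; 0 0 -80 -150 0"}}

```text
t: 27.85
tool_pos: [0.5109, -0.1301, 0.2004]
orientation: [2.216, 2.217, 0.005]
force: [-0.2, 0.1, 0.5]
opening: 0.0928
gripper_force: 0.0
```

```bash
python3 go.py
```

```text
t 27.85 tcp [ 0.5109 -0.1301  0.2004] yaw 1.5714 tilt [-0.003  0.007 -1.   ] q6 -0.35 op 0.0928 F [-0.2  0.1  0.5]
```

Call:
{"method": "arm_command", "body": {"increments": "0.5 -45 -12 0 -0.05; 0.5 -90 -23 0 -0.10; 0.5 -135 -35 0 -0.15; 0.5 -180 -46 0 -0.19; 0.5 -225 -58 0 -0.19"}}

```text
t: 28.35
tool_pos: [0.4505, -0.3561, 0.1961]
orientation: [1.998, 2.423, 0.0]
force: [0.9, 0.7, 0.4]
opening: 0.0574
gripper_force: 0.0
```

```bash
python3 go.py .4421,-.3909,.031; python3 - <<'E'
from h import *
t=robot.read_camera('top');s=robot.read_camera('side')
for nm,im in(('top',t),('side',s)):
  m=cv2.inRange(cv2.cvtColor(im,cv2.COLOR_BGR2HSV),np.array((100,140,30)),np.array((125,255,255)))
  # fence edges via line fits
  for c in cv2.findContours(m,0,1)[0]:
    if cv2.contourArea(c)>80: print(nm,cv2.boundingRect(c),cv2.contourArea(c))
a=cv2.resize(t[160:310,150:400],(750,450),interpolation=cv2.INTER_CUBIC)
cv2.imwrite('pics/b4.png',a);cv2.imwrite('pics/t4.png',t);cv2.imwrite('pics/s4.png',s)
E
```

```text
t 28.35 tcp [ 0.4505 -0.3561  0.1961] yaw 1.7624 tilt [-0.001  0.001 -1.   ] q6 -0.95 op 0.0574 F [0.9 0.7 0.4]
.4421,-.3909,.031 [-32.5 -14.9 165.2]
top (24, 302, 50, 56) 1281.5
top (334, 237, 32, 47) 244.0
top (66, 224, 75, 71) 3825.0
top (373, 73, 106, 68) 6326.5
side (248, 337, 116, 83) 6203.5
side (185, 96, 69, 63) 3032.0
```

View pics/b4.png

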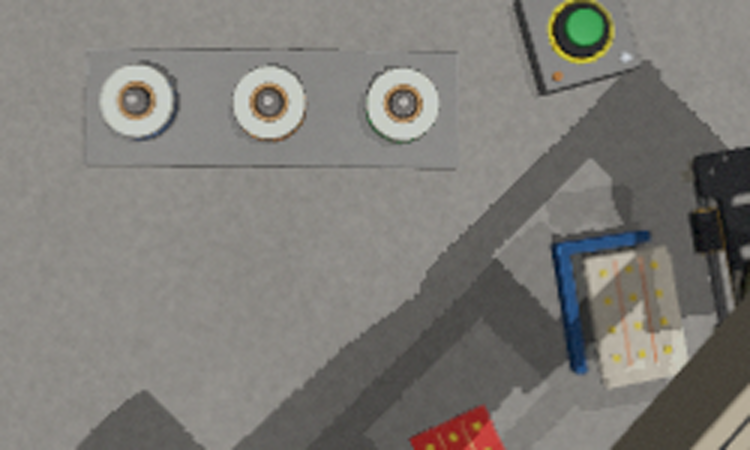

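All three rolls sit on the spindles. I refine the nest yaw with line fits before pushing.

```bash
python3 - <<'E'
from h import *
t=cv2.imread('pics/top0.png')
m=cv2.inRange(cv2.cvtColor(t,cv2.COLOR_BGR2HSV),np.array((100,120,30)),np.array((125,255,255)))
def fit(P):
    vx,vy,x,y=cv2.fitLine(P[:,:2].astype(np.float32),cv2.DIST_HUBER,0,.01,.01).ravel();return np.arctan2(vy,vx),(x,y)
L=[];Rr=[];T=[]
for v in range(248,280):
    u=np.where(m[v,330:352])[0]+330
    if len(u): L.append((u[0]-.5,v)); 
for u in range(338,364):
    v=np.where(m[232:250,u])[0]+232
    if len(v): T.append((u,v[0]-.5))
for n,P in(('left',L),('top',T)):
    a,c=fit(plane('top',P,.034));print(n,a,c,len(P))
w=cv2.inRange(cv2.cvtColor(t,cv2.COLOR_BGR2HSV),np.array((0,0,150)),np.array((50,90,255)));w[:, :335]=0;w[:,385:]=0;w[:235]=0;w[295:]=0
c=max(cv2.findContours(w,0,1)[0],key=cv2.contourArea);r=cv2.minAreaRect(c)
b=plane('top',cv2.boxPoints(r),.028)[:,:2];print(b.round(4).tolist(),[np.linalg.norm(b[i]-b[i-1]).round(4) for i in range(4)],[np.arctan2(*(b[i]-b[i-1])[::-1]).round(3) for i in range(4)])
E
```

```text
left 0.1886554 (np.float32(0.42020932), np.float32(-0.26661748)) 32
top -1.3921173 (np.float32(0.48211306), np.float32(-0.29128978)) 26
[[0.4636, -0.2851], [0.4777, -0.3578], [0.3694, -0.3789], [0.3559, -0.3063]] [np.float64(0.1098), np.float64(0.074), np.float64(0.1104), np.float64(0.0738)] [np.float64(0.195), np.float64(-1.379), np.float64(-2.949), np.float64(1.754)]
```

Call:
{"method": "arm_command", "body": {"increments": "0.5 -35 -15 30 0; 0.5 -35 -15 75 0; 0.5 -35 -15 120 0; 0.5 -35 -15 150 0; 0.5 -35 -15 164 0"}}

```text
t: 28.95
tool_pos: [0.4413, -0.3891, 0.0279]
orientation: [-1.997, -2.418, -0.001]
force: [-0.4, -0.1, 0.2]
opening: 0.0467
gripper_force: 0.0
```

Call:
{"method": "arm_command", "body": {"increments": "0.5 0 0 0 0; 0.5 0 0 0 0; 0.5 5 0 0 0; 0.5 10 0 0 0; 0.5 15 0 0 0"}}

```text
t: 29.45
tool_pos: [0.4408, -0.3769, 0.0332]
orientation: [1.999, 2.421, -0.0]
force: [-0.1, 0.2, 0.4]
opening: 0.0465
gripper_force: 0.0
```

Call:
{"method": "arm_command", "body": {"increments": "0.5 5 0 0 0; 0.5 10 0 0 0; 0.5 15 0 0 0; 0.5 15 0 0 0"}}

```text
t: 29.85
tool_pos: [0.4373, -0.3615, 0.0319]
orientation: [-2.0, -2.422, -0.0]
force: [-0.1, -0.1, 0.4]
opening: 0.0468
gripper_force: 0.0
```

```bash
python3 go.py .4355,-.3565,.031
```

```text
t 29.85 tcp [ 0.4373 -0.3615  0.0319] yaw 1.7611 tilt [ 0.  0. -1.] q6 -0.97 op 0.0468 F [-0.1 -0.1  0.4]
.4355,-.3565,.031 [ 5.2 -0.9  0.9]
```

Call:
{"method": "arm_command", "body": {"increments": "0.5 2 0 0 0; 0.5 3 0 0 0; 0.5 4 0 0 0; 0.5 4 0 0 0; 0.5 4 0 0 0"}}

```text
t: 30.35
tool_pos: [0.4366, -0.3583, 0.0318]
orientation: [-2.001, -2.422, 0.0]
force: [-0.1, -2.1, 1.4]
opening: 0.0464
gripper_force: 1.1
```

Call:
{"method": "arm_command", "body": {"increments": "0.5 1 0 0 0; 0.5 2 0 0 0; 0.5 2 0 0 0; 0.5 2 0 0 0"}}

```text
t: 30.75
tool_pos: [0.4364, -0.3575, 0.0322]
orientation: [2.0, 2.42, -0.002]
force: [0.4, -7.8, -1.5]
opening: 0.0466
gripper_force: 3.9
```

```bash
python3 go.py .4355,-.3565,.031;python3 - <<'E'
from h import *
t=robot.read_camera('top');s=robot.read_camera('side')
cv2.imwrite('pics/b5.png',np.hstack([cv2.resize(t[225:300,325:400],(400,400),interpolation=cv2.INTER_CUBIC),cv2.resize(s[150:210,300:375],(400,400),interpolation=cv2.INTER_CUBIC)]))
E
```

```text
t 30.75 tcp [ 0.4364 -0.3575  0.0322] yaw 1.7603 tilt [-0.002  0.    -1.   ] q6 -0.97 op 0.0466 F [ 0.4 -7.8 -1.5]
.4355,-.3565,.031 [ 1.1 -0.7  1.2]
```

View pics/b5.png

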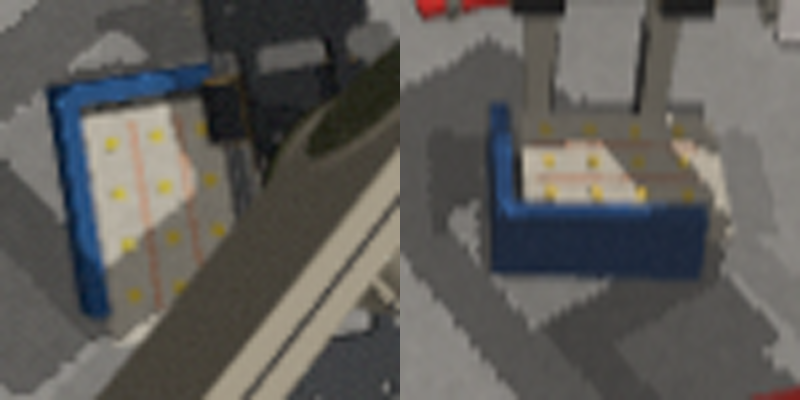

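Call:
{"method": "arm_command", "body": {"increments": "0.5 -18 0 0 0; 0.5 -35 0 -10 0; 0.5 -35 0 -55 0; 0.5 -35 0 -100 0.14; 0.5 -35 0 -120 0.28"}}

```text
t: 31.35
tool_pos: [0.444, -0.3914, 0.1561]
orientation: [2.322, 2.11, 0.001]
force: [0.8, -0.4, -0.2]
opening: 0.0465
gripper_force: 0.0
```

Call:
{"method": "arm_command", "body": {"increments": "0.5 0 0 0 0.14; 0.5 0 0 0 0.28; 0.5 0 0 0 0.42; 0.5 0 0 0 0.56; 0.5 0 0 0 0.70"}}

```text
t: 31.85
tool_pos: [0.4425, -0.3896, 0.1511]
orientation: [-2.907, -1.186, 0.0]
force: [0.1, 0.0, -0.3]
opening: 0.0468
gripper_force: 0.0
```

Call:
{"method": "arm_command", "body": {"increments": "0.5 0 0 0 0.14; 0.5 0 0 0 0.28; 0.5 0 0 0 0.42; 0.5 0 0 0 0.56; 0.5 0 0 0 0.591"}}

```text
t: 32.35
tool_pos: [0.4425, -0.3897, 0.1511]
orientation: [-3.126, -0.289, 0.001]
force: [-0.0, 0.4, 0.3]
opening: 0.0463
gripper_force: 0.0
```

```bash
python3 go.py .3396,-.3318,.15
```

```text
t 32.35 tcp [ 0.4425 -0.3897  0.1511] yaw 0.1846 tilt [-0.001 -0.002 -1.   ] q6 0.58 op 0.0463 F [-0.   0.4  0.3]
.3396,-.3318,.15 [-90.6 -75.8   1.3]
```

Call:
{"method": "arm_command", "body": {"increments": "0.78 -33 -27 0 0; 0.78 -66 -55 0 0; 0.78 -91 -76 0 0; 0.78 -91 -76 40 0; 0.78 -91 -76 80 0"}}

```text
t: 32.85
tool_pos: [0.3395, -0.3335, 0.0728]
orientation: [3.124, 0.296, 0.005]
force: [-0.9, -0.9, -0.5]
opening: 0.0207
gripper_force: 0.0
```

Call:
{"method": "arm_command", "body": {"increments": "0.78 0 0 25 0; 0.78 0 0 39 0; 0.78 0 0 39 0; 0.78 0 0 39 0; 0.78 6 0 39 0"}}

```text
t: 33.35
tool_pos: [0.3458, -0.333, 0.0344]
orientation: [3.126, 0.297, 0.002]
force: [1.0, 0.6, 0.0]
opening: 0.0205
gripper_force: 0.0
```

```bash
python3 go.py .371,-.3257,.031
```

```text
t 33.35 tcp [ 0.3458 -0.333   0.0344] yaw 0.1893 tilt [ 0.001  0.002 -1.   ] q6 0.51 op 0.0205 F [1.  0.6 0. ]
.371,-.3257,.031 [26.1 -2.5  3.5]
```

Call:
{"method": "arm_command", "body": {"increments": "0.78 5 -2 1 0; 0.78 10 -2 1 0; 0.78 15 -2 1 0; 0.78 20 -2 1 0; 0.78 20 -2 1 0"}}

```text
t: 33.85
tool_pos: [0.3646, -0.3266, 0.0323]
orientation: [3.127, 0.298, -0.001]
force: [-4.0, -2.2, 2.8]
opening: 0.0203
gripper_force: 2.0
```

Call:
{"method": "arm_command", "body": {"increments": "0.78 2 0 0 0; 0.78 4 0 0 0; 0.78 5 0 0 0; 0.78 5 0 0 0; 0.78 5 0 0 0"}}

```text
t: 34.35
tool_pos: [0.3682, -0.3259, 0.0322]
orientation: [3.127, 0.298, -0.004]
force: [-9.8, -2.4, 7.6]
opening: 0.0203
gripper_force: 5.4
```

Call:
{"method": "arm_command", "body": {"increments": "0.78 1 0 0 0; 0.78 2 0 0 0; 0.78 2 0 0 0; 0.78 2 0 0 0"}}

```text
t: 34.75
tool_pos: [0.3684, -0.3259, 0.0322]
orientation: [3.127, 0.298, -0.009]
force: [-22.0, -4.1, 14.3]
opening: 0.0203
gripper_force: 10.9
```

```bash
python3 go.py .371,-.3257,.031
```

```text
t 34.75 tcp [ 0.3684 -0.3259  0.0322] yaw 0.1899 tilt [-0.006 -0.    -1.   ] q6 0.56 op 0.0203 F [-22.   -4.1  14.3]
.371,-.3257,.031 [2.6 0.3 1.2]
```

Call:
{"method": "arm_command", "body": {"increments": "0.78 -18 0 0 0; 0.78 -35 0 -20 0; 0.78 -35 0 -65 0; 0.78 -35 0 -110 0; 0.5 0 27 -120 0"}}

```text
t: 35.25
tool_pos: [0.3772, -0.3533, 0.1606]
orientation: [3.118, 0.295, 0.011]
force: [1.3, -1.7, 1.5]
opening: 0.0246
gripper_force: 0.0
```

```bash
python3 go.py .4425,-.390,.15;python3 - <<'E'
from h import *
t=robot.read_camera('top');s=robot.read_camera('side')
cv2.imwrite('pics/t6.png',t);cv2.imwrite('pics/s6.png',s)
cv2.imwrite('pics/b6.png',np.hstack([cv2.resize(t[225:300,325:400],(400,400),interpolation=cv2.INTER_CUBIC),cv2.resize(s[150:210,300:375],(400,400),interpolation=cv2.INTER_CUBIC)]))
E
```

```text
t 35.25 tcp [ 0.3772 -0.3533  0.1606] yaw 0.1885 tilt [ 0.006  0.011 -1.   ] q6 0.53 op 0.0246 F [ 1.3 -1.7  1.5]
.4425,-.390,.15 [57.2 48.2 11.5]
```

View pics/b6.png

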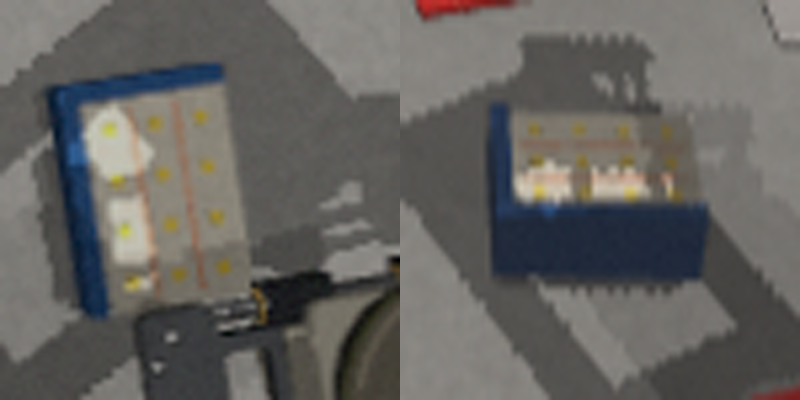

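The boards look flush on both fences (left panel: no gap along either). One confirming tap in +y.

Call:
{"method": "arm_command", "body": {"increments": "0.5 29 24 0 -0.14; 0.5 58 48 0 -0.28; 0.5 58 48 0 -0.42; 0.5 58 48 0 -0.56; 0.5 58 48 0 -0.70"}}

```text
t: 35.85
tool_pos: [0.4424, -0.3868, 0.1504]
orientation: [-2.829, -1.36, 0.001]
force: [-0.1, 0.0, 0.7]
opening: 0.0462
gripper_force: 0.0
```

Call:
{"method": "arm_command", "body": {"increments": "0.5 0 0 0 -0.14; 0.5 0 0 0 -0.28; 0.5 0 0 0 -0.42; 0.5 0 0 0 -0.56; 0.5 0 0 0 -0.70"}}

```text
t: 36.35
tool_pos: [0.4422, -0.3868, 0.1509]
orientation: [-2.192, -2.248, -0.001]
force: [-0.6, -0.2, 0.2]
opening: 0.0466
gripper_force: 0.0
```

Call:
{"method": "arm_command", "body": {"increments": "0.5 0 0 0 -0.14; 0.5 0 0 0 -0.171; 0.5 0 0 0 -0.171; 0.5 0 0 0 -0.171"}}

```text
t: 36.75
tool_pos: [0.4422, -0.3871, 0.1512]
orientation: [-2.001, -2.42, -0.001]
force: [-0.3, 0.1, 0.8]
opening: 0.0463
gripper_force: 0.0
```

```bash
python3 go.py .4425,-.390,.032
```

```text
t 36.75 tcp [ 0.4422 -0.3871  0.1512] yaw 1.7597 tilt [ 0.001 -0.    -1.   ] q6 -1.0 op 0.0463 F [-0.3  0.1  0.8]
.4425,-.390,.032 [ -3.   -0.2 119.2]
```

Call:
{"method": "arm_command", "body": {"increments": "0.5 -3 0 45 0; 0.5 -3 0 90 0; 0.5 -3 0 118 0; 0.5 -3 0 118 0; 0.5 -3 0 118 0"}}

```text
t: 37.25
tool_pos: [0.4427, -0.3903, 0.0339]
orientation: [-2.001, -2.421, -0.0]
force: [0.1, -1.1, 0.2]
opening: 0.0464
gripper_force: 0.0
```

Call:
{"method": "arm_command", "body": {"increments": "0.5 8 0 0 0; 0.5 16 0 0 0; 0.5 24 0 0 0; 0.5 28 0 0 0; 0.5 30 0 0 0"}}

```text
t: 37.75
tool_pos: [0.4373, -0.3606, 0.0344]
orientation: [2.0, 2.422, -0.0]
force: [-0.6, 0.3, 0.4]
opening: 0.0465
gripper_force: 0.0
```

Call:
{"method": "arm_command", "body": {"increments": "0.5 2 0 0 0; 0.5 4 0 0 0; 0.5 5 0 0 0; 0.5 5 0 0 0; 0.5 5 0 0 0"}}

```text
t: 38.25
tool_pos: [0.4366, -0.3575, 0.0343]
orientation: [2.0, 2.42, -0.002]
force: [-0.1, -4.4, -1.7]
opening: 0.0465
gripper_force: 2.5
```

```bash
python3 go.py
```

```text
t 38.25 tcp [ 0.4366 -0.3575  0.0343] yaw 1.7603 tilt [-0.002  0.001 -1.   ] q6 -0.97 op 0.0465 F [-0.1 -4.4 -1.7]
```

Call:
{"method": "arm_command", "body": {"increments": "0.5 2 0 0 0; 0.5 3 0 0 0; 0.5 3 0 0 0; 0.5 3 0 0 0"}}

```text
t: 38.65
tool_pos: [0.4365, -0.3573, 0.0355]
orientation: [1.998, 2.416, -0.006]
force: [0.4, -13.9, -1.1]
opening: 0.0464
gripper_force: 7.0
```

Call:
{"method": "arm_command", "body": {"increments": "0.5 -10 0 0 0; 0.5 -30 0 0 0; 0.5 -38 0 -40 0; 1 -38 0 -85 0; 1 -38 0 -120 0"}}

```text
t: 39.15
tool_pos: [0.443, -0.3911, 0.1558]
orientation: [2.001, 2.422, 0.001]
force: [0.2, -1.4, -0.2]
opening: 0.0348
gripper_force: 0.0
```

Call:
{"method": "arm_command", "body": {"increments": "1 15 46 0 0; 1 30 92 0 0; 1 44 139 0 0; 1 59 185 0 0; 1 74 231 0 0"}}

```text
t: 39.65
tool_pos: [0.6571, -0.2731, 0.1533]
orientation: [-2.0, -2.421, -0.0]
force: [0.9, -0.9, -0.4]
opening: 0.0004
gripper_force: 0.0
```

Call:
{"method": "arm_command", "body": {"increments": "1 0 0 0 0; 1 0 0 0 0; 1 0 0 0 0"}}

```text
t: 39.95
tool_pos: [0.6549, -0.2748, 0.1533]
orientation: [-2.0, -2.421, 0.001]
force: [-0.4, 0.4, -0.1]
opening: 0.001
gripper_force: 0.0
```

```bash
python3 go.py .656,-.275,.0865;python3 - <<'E'
from h import *
t=robot.read_camera('top');s=robot.read_camera('side')
cv2.imwrite('pics/b7.png',np.hstack([cv2.resize(t[225:300,325:400],(400,400),interpolation=cv2.INTER_CUBIC),cv2.resize(s[130:210,220:375],(400,206),interpolation=cv2.INTER_CUBIC).repeat(1,0)[np.r_[0:206,np.zeros(194,int)]]]))
E
```

```text
t 39.95 tcp [ 0.6549 -0.2748  0.1533] yaw 1.7604 tilt [ 0.001 -0.001 -1.   ] q6 -0.66 op 0.001 F [-0.4  0.4 -0.1]
.656,-.275,.0865 [-0.5  1.1 66.8]
```

View pics/b7.png

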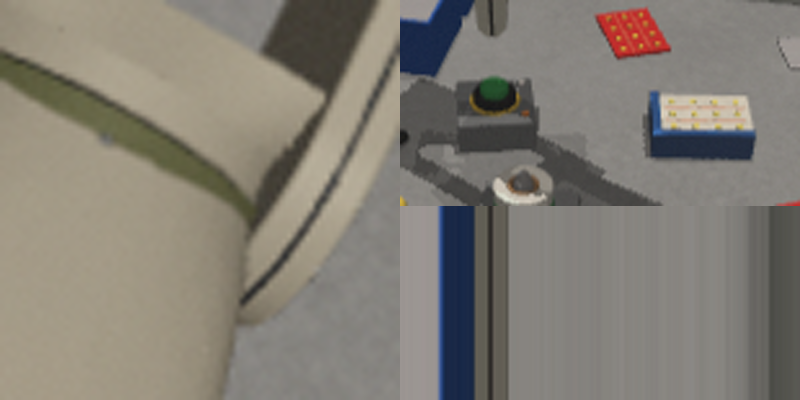

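The boards are flush in the side view. Now I press the button.

Call:
{"method": "arm_command", "body": {"increments": "1 0 1 30 0; 1 0 1 55 0; 1 0 1 62 0; 1 0 1 62 0; 1 0 1 62 0"}}

```text
t: 40.55
tool_pos: [0.657, -0.2749, 0.0935]
orientation: [2.001, 2.42, 0.001]
force: [-0.4, 0.5, 1.2]
opening: 0.0001
gripper_force: 0.0
```

Call:
{"method": "arm_command", "body": {"increments": "1 0 0 2 0; 1 0 0 4 0; 1 0 0 6 0; 1 0 0 8 0; 1 0 0 8 0"}}

```text
t: 41.05
tool_pos: [0.6572, -0.2743, 0.0843]
orientation: [2.0, 2.421, 0.0]
force: [1.5, -0.6, 3.8]
opening: 0.0005
gripper_force: 1.5
```

Call:
{"method": "arm_command", "body": {"increments": "1 0 0 1 0; 1 0 0 2 0; 1 0 0 3 0; 1 0 0 3 0; 1 0 0 3 0"}}

```text
t: 41.55
tool_pos: [0.6572, -0.2743, 0.0813]
orientation: [2.0, 2.421, 0.0]
force: [2.3, -1.0, 4.3]
opening: 0.0002
gripper_force: 2.4
```

Call:
{"method": "arm_command", "body": {"increments": "1 0 0 1 0; 1 0 0 2 0; 1 0 0 2 0; 1 0 0 2 0"}}

```text
t: 41.95
tool_pos: [0.6573, -0.2743, 0.0812]
orientation: [2.0, 2.421, 0.0]
force: [-3.9, 1.4, 15.3]
opening: 0.0004
gripper_force: 7.8
```

Call:
{"method": "arm_command", "body": {"increments": "1 0 0 1 0; 1 0 0 2 0; 1 0 0 2 0; 1 0 0 2 0"}}

```text
t: 42.35
tool_pos: [0.6573, -0.2744, 0.081]
orientation: [1.999, 2.421, 0.001]
force: [-8.7, 4.4, 26.6]
opening: 0.0005
gripper_force: 13.0
```

The button bottomed out: travel stopped at TCP 0.081 and the force rose to 26 N. I retreat and do a numeric final check.

Call:
{"method": "arm_command", "body": {"increments": "1 0 0 -20 0; 1 0 0 -60 0; 1 0 0 -110 0; 1 0 -40 -140 0; 1 0 -80 -140 0"}}

```text
t: 42.85
tool_pos: [0.5798, -0.2901, 0.2224]
orientation: [1.994, 2.418, 0.002]
force: [-0.4, 0.2, 0.7]
opening: 0.0003
gripper_force: 0.0
```

Call:
{"method": "arm_command", "body": {"increments": "1 40 0 0 0; 1 80 0 0 0; 1 120 0 0 0; 1 160 0 0 0; 1 200 0 0 0"}}

```text
t: 43.35
tool_pos: [0.5389, -0.0912, 0.2157]
orientation: [-2.0, -2.42, 0.001]
force: [-0.2, 0.3, 0.3]
opening: 0.0004
gripper_force: 0.0
```

Call:
{"method": "arm_command", "body": {"increments": "1 0 0 0 0; 1 0 0 0 0; 1 0 0 0 0"}}

```text
t: 43.65
tool_pos: [0.5402, -0.0934, 0.2163]
orientation: [-2.001, -2.421, 0.001]
force: [-0.6, -1.0, -0.0]
opening: 0.0003
gripper_force: 0.0
```

```bash
python3 go.py; python3 - <<'E'
from h import *
t=robot.read_camera('top')
h=cv2.cvtColor(t,cv2.COLOR_BGR2HSV)
w=cv2.inRange(h,np.array((0,0,120)),np.array((50,110,255)));w[:, :335]=0;w[:,390:]=0;w[:235]=0;w[295:]=0
c=max(cv2.findContours(w,0,1)[0],key=cv2.contourArea);r=cv2.minAreaRect(c)
b=plane('top',cv2.boxPoints(r),.028)[:,:2];print(b.round(4).tolist(),[np.arctan2(*(b[i]-b[i-1])[::-1]).round(3) for i in range(4)],[np.linalg.norm(b[i]-b[i-1]).round(4) for i in range(4)])
m=cv2.inRange(h,np.array((0,0,150)),np.array((60,60,255)))
for k in cv2.findContours(m,0,1)[0]:
    if len(k)>7 and cv2.contourArea(k)>200:
        e=cv2.fitEllipse(k)
        if 18<min(e[1]) and max(e[1])<28: print('roll',e[0],plane('top',[e[0]],.055)[0][:2].round(4))
for k in blobs(t,(50,120,60),(85,255,255),40): print('btn',cen(k),cv2.contourArea(k))
for k in blobs(t[224:296,66:142],(5,70,40),(20,255,200),20): print('core',cen(k),cv2.contourArea(k))
E
```

```text
t 43.65 tcp [ 0.5402 -0.0934  0.2163] yaw 1.7605 tilt [ 0.    -0.001 -1.   ] q6 -0.45 op 0.0003 F [-0.6 -1.  -0. ]
[[0.4911, -0.2613], [0.4946, -0.3998], [0.3458, -0.4023], [0.3437, -0.2645]] [np.float64(0.022), np.float64(-1.546), np.float64(-3.125), np.float64(1.586)] [np.float64(0.1475), np.float64(0.1386), np.float64(0.1489), np.float64(0.1378)]
roll (193.86520385742188, 194.2188262939453) [0.5805 0.0925]
roll (160.9331817626953, 118.19856262207031) [0.7697 0.1848]
btn (344.3050847457627, 168.68926553672316) 118.0
core (49.681551646368966, 44.129905277401896) 369.5
core (27.386923901393352, 33.39657020364415) 155.5
```

```bash
python3 - <<'E'
from h import *
t=robot.read_camera('top')
h=cv2.cvtColor(t,cv2.COLOR_BGR2HSV)
w=cv2.inRange(h,np.array((0,0,150)),np.array((50,90,255)));w[:, :335]=0;w[:,390:]=0;w[:235]=0;w[295:]=0
c=max(cv2.findContours(w,0,1)[0],key=cv2.contourArea);r=cv2.minAreaRect(c)
b=plane('top',cv2.boxPoints(r),.028)[:,:2];print(b.round(4).tolist(),[np.arctan2(*(b[i]-b[i-1])[::-1]).round(3) for i in range(4)],[np.linalg.norm(b[i]-b[i-1]).round(4) for i in range(4)])
m=cv2.inRange(h,np.array((100,120,30)),np.array((125,255,255)))
# width across left fence->board gap at a few rows
for v in(255,262,270): print(v,''.join('B' if m[v,u] else 'W' if w[v,u] else '.' for u in range(330,385)))
for u in(348,352,357): print(u,''.join('B' if m[v,u] else 'W' if w[v,u] else '.' for v in range(235,295)))
E
```

```text
[[0.4675, -0.274], [0.4795, -0.3423], [0.3812, -0.3596], [0.3697, -0.2914]] [np.float64(0.176), np.float64(-1.396), np.float64(-2.968), np.float64(1.738)] [np.float64(0.0993), np.float64(0.0693), np.float64(0.0998), np.float64(0.0691)]
255 ......BBBBB.WWWWWWWWWWWWWWWWWWWWW..WWWW................
262 .......BBBBB.WWWWWWWWWWWWWWWWWWWWWWWWWWW...............
270 .........BBBB.WWWWWWWWWWWWWWWWWWWWWWWWWWWW.............
348 ....BBBB.WWWWWWWWWWWWWWWWWWWWWWW..WWWWWWWWWWWWWWW...........
352 ....BBB.WWWWWWWWWWWWWWWWWWWWWWWWWWWWWWWWWWWWWWWW............
357 ...BBB.WWWWWWWWWWWWWWWWWWWWWWWW..WWWWWWWWWWWWWWW............
```

```bash
python3 -c "
from plant import robot
print(robot.close_job())"
```

```text
the job is handed in; nothing more can be done
None
```

I handed the job in after about 44 s of robot time; I don't have the judge's result. All three cores are in the empty blue bin, the three new rolls are seated on their own spindles, the LED boards are against both fences as far as the cameras show, and the green button was pressed all the way in last.

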